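Load and lock the painting jig

TASK

Load the painting jig: seat every wooden blank on the table flat and square in the tray, each in a pocket of its own shape, then push the tray along its slide until the detent snaps in with the tray fully home, and then press the sprung clamp down until its hook clips onto the tray's post and stays. All blanks must still be fully seated at the end; leave the jar, the pot and the brush where they are.

Things in the scene. Friction and masses are not known exactly. Their poses are not given: they have to be found in the camera images.
- square_1: loose square bare-wood blank, a flat block 42 x 42 mm, 20 mm thick, about 25 g, lower edges bevelled 2 mm; origin at the centre of its underside, z up through the thickness, x and y along its sides. May be absent.
- square_2: loose square bare-wood blank, a flat block 42 x 42 mm, 20 mm thick, about 25 g, lower edges bevelled 2 mm; origin at the centre of its underside, z up through the thickness, x and y along its sides. May be absent.
- oblong_1: loose oblong bare-wood blank, a flat block 66 mm (its x) x 42 mm (its y), 20 mm thick, about 39 g, lower edges bevelled 2 mm; origin at the centre of its underside, z up through the thickness. May be absent.
- oblong_2: loose oblong bare-wood blank, a flat block 66 mm (its x) x 42 mm (its y), 20 mm thick, about 39 g, lower edges bevelled 2 mm; origin at the centre of its underside, z up through the thickness. May be absent.
- pocket_sq_a (a point): floor centre of the square pocket at the tray's push-plate end: 44.5 x 44.5 mm, 10 mm deep, upright walls, dark floor. A seated blank's underside is on the floor; it stands 10 mm proud of the tray top. In y, 30 mm is free between seated blanks, so hold them across y, fingertips above the tray top. Site z up, y the way the tray slides home.
- pocket_sq_b (a point): floor centre of the square pocket at the tray's clamp end: 44.5 x 44.5 mm, 10 mm deep, upright walls, dark floor. A seated blank's underside is on the floor; it stands 10 mm proud of the tray top. In y, 30 mm is free between seated blanks, so hold them across y, fingertips above the tray top. Site z up, y the way the tray slides home.
- pocket_ob_a (a point): floor centre of the oblong pocket at the tray's push-plate end, 68.5 mm along +x from the square one: 68.5 mm (x) x 44.5 mm (y), 10 mm deep, otherwise like the square ones. Site z up, y the way the tray slides home.
- pocket_ob_b (a point): floor centre of the oblong pocket at the tray's clamp end, 68.5 mm along +x from the square one: 68.5 mm (x) x 44.5 mm (y), 10 mm deep, otherwise like the square ones. Site z up, y the way the tray slides home.
- tray_push (a point): centre of the outer face of the upright grey push plate (50 mm wide in x, 10 mm thick, 40 mm tall above the tray) at the tray's end away from the clamp; 48 mm above the table. The tray is 145 x 188 mm, its top 28 mm above the table. Push this face towards +y. Site z up, y the way the tray slides home.
- tray (a joint): travel of the tray in m: 0 fully out (loading), 0.080 home against its stop. 1 to 2 N of friction; near the end a spring roller beside the tray must be overcome (about 9 N in all), and over the last 5 mm it snaps in behind the tray's nose, draws the tray to the stop and holds it.
- clamp_hinge (a point): hinge axis (along the point's x) of the steel hook clamp, on the jig's base beyond the tray's clamp end, 60 mm above the table. The wooden base, 172 x 385 x 12 mm, is fixed to the table; an aluminium rail, 24 mm high, runs along each long side of the tray. Site z up, y the way the tray slides home.
- clamp_pad (a point): top centre of the black rubber pad, 30 x 30 mm, on the clamp's arm: the place to press. It turns with the arm; with the clamp clipped the arm is level and the pad lies 62 mm from the hinge towards the tray (-y of the hinge point) and 10 mm above the hinge.
- clamp (a joint): clamp angle in rad: 0 open, arm 0.87 rad above level, leaning over the tray's end; grows pressed down. A light spring reopens it until the sprung hook at its tip (98 mm from the hinge) snaps under the head of the tray's post, there only when the tray is home: about 8 N on the pad; clipped about 0.87, stop 0.905. Top 150 mm above the table when open, 75 clipped.
- jar: bystander: white lidded jar, 68 mm across, 85 mm tall; origin at the centre of its underside
- pot: bystander: empty terracotta cup, 80 mm across, 95 mm tall; origin at the centre of its underside
- brush: bystander: brush with a dark wooden handle lying on the table, 190 mm long
Not all that is in view belongs to the job. Leave any black or red look-alike of the square_1 alone. What is shaped like the square_2 but black or blue is not meant.

How it is judged (in metres and radians):
On the way, in this order (a step that is already met when the one before it is completed fails the run):
1. every blank is seated in a pocket of its shape (((horizontal distance between square_1 and pocket_sq_a below 0.0035 m and z of square_1 in the frame of pocket_sq_a between -0.002 and 0.002 m and angle between square_1's own z axis and vertical below 0.05 rad) or (horizontal distance between square_1 and pocket_sq_b below 0.0035 m and z of square_1 in the frame of pocket_sq_b between -0.002 and 0.002 m and angle between square_1's own z axis and vertical below 0.05 rad)) and ((horizontal distance between square_2 and pocket_sq_a below 0.0035 m and z of square_2 in the frame of pocket_sq_a between -0.002 and 0.002 m and angle between square_2's own z axis and vertical below 0.05 rad) or (horizontal distance between square_2 and pocket_sq_b below 0.0035 m and z of square_2 in the frame of pocket_sq_b between -0.002 and 0.002 m and angle between square_2's own z axis and vertical below 0.05 rad)) and ((horizontal distance between oblong_1 and pocket_ob_a below 0.0035 m and z of oblong_1 in the frame of pocket_ob_a between -0.002 and 0.002 m and angle between oblong_1's own z axis and vertical below 0.05 rad) or (horizontal distance between oblong_1 and pocket_ob_b below 0.0035 m and z of oblong_1 in the frame of pocket_ob_b between -0.002 and 0.002 m and angle between oblong_1's own z axis and vertical below 0.05 rad)) and ((horizontal distance between oblong_2 and pocket_ob_a below 0.0035 m and z of oblong_2 in the frame of pocket_ob_a between -0.002 and 0.002 m and angle between oblong_2's own z axis and vertical below 0.05 rad) or (horizontal distance between oblong_2 and pocket_ob_b below 0.0035 m and z of oblong_2 in the frame of pocket_ob_b between -0.002 and 0.002 m and angle between oblong_2's own z axis and vertical below 0.05 rad)) and value of joint tray below 0.06 m), for 0.2 s.
2. the tray is home, past its detent (value of joint tray above 0.0775 m), for 0.2 s.
3. the clamp is clipped on the post (value of joint tray above 0.0775 m and value of joint clamp above 0.835 rad), for 0.2 s.
At the end, for the whole second after the job is handed in: Each blank in a pocket of its shape: within 2 mm of the floor, 3.5 mm of centre, tilt under 0.05 rad, at rest; tray over 0.0775; clamp over 0.835. On the way: all seated with the tray out (under 0.06), then tray home, then clamp clipped (all of step 3 and ((horizontal distance between square_1 and pocket_sq_a below 0.0035 m and z of square_1 in the frame of pocket_sq_a between -0.002 and 0.002 m and angle between square_1's own z axis and vertical below 0.05 rad) or (horizontal distance between square_1 and pocket_sq_b below 0.0035 m and z of square_1 in the frame of pocket_sq_b between -0.002 and 0.002 m and angle between square_1's own z axis and vertical below 0.05 rad)) and ((horizontal distance between square_2 and pocket_sq_a below 0.0035 m and z of square_2 in the frame of pocket_sq_a between -0.002 and 0.002 m and angle between square_2's own z axis and vertical below 0.05 rad) or (horizontal distance between square_2 and pocket_sq_b below 0.0035 m and z of square_2 in the frame of pocket_sq_b between -0.002 and 0.002 m and angle between square_2's own z axis and vertical below 0.05 rad)) and ((horizontal distance between oblong_1 and pocket_ob_a below 0.0035 m and z of oblong_1 in the frame of pocket_ob_a between -0.002 and 0.002 m and angle between oblong_1's own z axis and vertical below 0.05 rad) or (horizontal distance between oblong_1 and pocket_ob_b below 0.0035 m and z of oblong_1 in the frame of pocket_ob_b between -0.002 and 0.002 m and angle between oblong_1's own z axis and vertical below 0.05 rad)) and ((horizontal distance between oblong_2 and pocket_ob_a below 0.0035 m and z of oblong_2 in the frame of pocket_ob_a between -0.002 and 0.002 m and angle between oblong_2's own z axis and vertical below 0.05 rad) or (horizontal distance between oblong_2 and pocket_ob_b below 0.0035 m and z of oblong_2 in the frame of pocket_ob_b between -0.002 and 0.002 m and angle between oblong_2's own z axis and vertical below 0.05 rad)) and linear speed of each of square_1, square_2, oblong_1, oblong_2 below 0.02 m/s); the robot touches nothing.
It fails at once if the jar is moved more than 3 cm (distance of jar from where it was at the start of the episode above 0.03 m).
It fails at once if the pot is moved more than 3 cm (distance of pot from where it was at the start of the episode above 0.03 m).
It fails at once if the brush is moved more than 3 cm (distance of brush from where it was at the start of the episode above 0.03 m).
Of square_1, square_2, oblong_1, oblong_2 only 3 to 4 are there at a start; the rules pass over those that are not, and their reading is None.
At some moment in a run one of square_1, square_2, oblong_1, oblong_2 may be knocked a few centimetres aside while the robot is not near it.
Once in a run the grip may slacken for a moment while it holds something.
It also fails if it takes over 208 s, if anything falls off the work surface, if the arm or the gripper's body presses on something with over 40 N, if the wrist force passes 120 N, or if a joint passes its speed limit or range.

ROBOT

A 6-joint arm with a two-finger parallel gripper is mounted at the origin on the work surface. World frame = base frame: x ahead of the robot, y to its left, z up, the work surface at z = 0. Lengths are in mm, angles in rad, forces in N, time in s.
With the tool pointing down it reaches from about 275 to 1000 mm from the base axis. Payload 8.4 kg.
Tool frame: the origin (TCP) lies at the very end of the fingers, on their centre line; the grasp point (between the pads) lies 19 mm behind it; z points along the fingers, y is the line along which they close (so a half turn about z gives the same grasp; the last joint's range is limited). The gripper opens to 85 mm and grips with 20 to 120 N. Pads are 22 mm wide; open, the fingers measure 114 mm over their backs; the gripper's body (76 mm by 85 mm) begins 54 mm behind the grasp point. The pads swing forward as they close: fully open they stand 13 mm farther back than shut.
Start: joints at [1.328, 0.353, 1.633, -0, 1.155, -0.002], TCP at [149.048, 606.97, 231.281] pointing down, gripper open.
Joint ranges: [-2.63, 2.63], [-0.92, 2.1], [0.06, 2.66], [-1.3, 4.44], [0, 2.69], [-3.02, 3.02]. Speed limits (rad/s): [2.22, 2.22, 2.79, 3.14, 3.14, 3.14].

INTERFACE

Orientations are given as [roll, pitch, yaw] about the fixed x, y, z axes, in that order (R = Rz(yaw) Ry(pitch) Rx(roll)).
In Python, from rig import r, vision gives the robot as it stands. The module is installed in compiled form; this text tells all that it offers.
- The arm moves only by the tool play_rows, never from a script. Its argument "steps" is a list of rows, each an object with "delta_pos": the shift along the tool's x, y, z in cm, a list of three; "yaw": the turn about the tool's z in rad; "jaw": the opening in per cent of the stroke, from 0 (shut) to 100 (fully open). A call has exactly 8 rows; each row is the pose to reach, as a shift and turn from the pose commanded when the call began, along the tool's axes at that moment; what a row does not reach only later rows make up. A row lasts 1/10 s, in which the tool goes at most 50 mm and 8.59 degrees, less where a joint would pass 70% of its speed; a pose out of reach is approached as far as the arm can. A call with a gripper value outside its range is refused whole. The fingers move at their own pace and stop on an object; "grip_force" is the grip in N (left out, the last holds). Time passes only in rows, so rows that repeat a pose let the fingers close, or fill a call up. It gives the time, the measured TCP pose, the force, the opening and the grip force at its end, in the units of the state.
- r.sense(): the state, without advancing time (a new reading comes with each control period).
- vision.grab_frame(name): name is "scene" or "top" or "wrist"; returns (picture, depth): 480x640x3 uint8, red, green, blue; 480x640 float32, mm along the optical axis (not along the pixel's ray), 0 where there is no reading.
- vision.calibration(name): a dict with "mtx" (3x3 intrinsics, pixels), "extrinsics" (4x4, takes a point from camera to world coordinates). Camera axes: x right, y down, z forward; pixel columns grow to the right and rows downward; lengths in mm; the calibration is good to about 2 mm. A picture is of the moment at which its call begins: read the wrist's pose just before it. calibration takes no time and is no camera call; for the wrist camera it gives the pose at the moment of the call.
- r.sign_off(): hands the job in; it is judged then, once.
Trained networks look in the newest picture that a camera, given by its name, has taken for a name from the list of things; names that differ only in an ending like _2 or _b are one class to them, and where a whole thing is asked for, a point or a joint stands for the part that bears it (a point fixed in the world has none). Each returns a list of dicts, best first, with "conf" (0 to 1); they miss things now and then, are a little off and sometimes report something else, mostly with a low value. They report only what shows in the picture. A call takes as long as a camera call. They do not tell look-alikes from the thing itself.
- vision.cut_out(camera, thing): "region" (480x640 bool, what is visible of it) and "uv" ([column, row] in pixels, amid what is visible of it).
- vision.landmark_of(camera, thing): "uv" ([column, row] in pixels: a listed point, or the origin of a listed thing).
The state is a dict: "clock": time; "qpos": joint angles; "qvel": joint speeds; "joint_efforts": joint torques, N m; "eef_pos": TCP position; "tcp_rot": TCP orientation; "contact_force": force on the tool from outside, world axes, zero at the start; "wrist_torque": the same for the moment, N m; "opening": opening from 0.0 (shut) to 1.0 (fully open); "grasp_force": force on a finger pad.
Only numpy, scipy, OpenCV 4.12 (cv2) and the standard library are available. Lean on these libraries where they do the work, as an engineer would, in place of code of your own. Each camera call takes 0.05 s, during which the arm holds its last target. There are 200 camera calls.

## Working session

There is one attempt and no reset: what is moved stays moved. The work goes in short steps, Python scripts to look and compute and a tool call to move; the robot and the scene stay as the last step left them, time stands still between calls to the robot, and variables do not carry over. Pictures are saved under pics/ and viewed, at most 14 in all, crops included, and the job is handed in when it is done.

Besides the shell and the picture viewer there is one more tool, called as name(argument=value, ...), one argument or row to a line, values as JSON. play_rows: Moves the arm, as the interface text tells. Its arguments: {"type":"object","properties":{"steps":{"type":"array"},"grip_force":{"type":"number"}},"required":["steps"]}

```bash
mkdir -p pics
cat > h.py <<'E'
import numpy as np, cv2
from rig import r, vision
def grab(n):
    c=vision.calibration(n); im,d=vision.grab_frame(n); return im,d,np.array(c["mtx"]),np.array(c["extrinsics"])
def ray(uv,K,T,z):
    d=T[:3,:3]@np.linalg.solve(K,[uv[0],uv[1],1.]); o=T[:3,3]; return o+d*(z-o[2])/d[2]
def cloud(d,K,T):
    v,u=np.mgrid[:480,:640]; p=np.stack([(u-K[0,2])/K[0,0]*d,(v-K[1,2])/K[1,1]*d,d],-1)
    return p@T[:3,:3].T+T[:3,3]
def save(n,im): cv2.imwrite(f"pics/{n}.png",im[:,:,::-1])
def tool():
    from scipy.spatial.transform import Rotation as R
    s=r.sense(); return np.array(s["eef_pos"]),R.from_euler("xyz",s["tcp_rot"]).as_matrix(),s
E
python3 - <<'E'
from h import *
p,R,s=tool(); print(s["clock"],p,s["tcp_rot"]); print(R.round(3))
for n in("top","scene"):
    im,d,K,T=grab(n); save(n+"0",im); print(n,T.round(2).tolist(),K[0,0])
    W=cloud(d,K,T)
    for t in("square_1","oblong_1","jar","pot","brush"):
        for o in vision.cut_out(n,t):
            m=o["region"]&(d>0); 
            if o["conf"]<.2 or m.sum()<20: continue
            P=W[m]; z=np.percentile(P[:,2],80); Q=P[abs(P[:,2]-z)<5][:,:2].astype(np.float32)
            print(t,round(o["conf"],2),np.round(o["uv"]),"z",z.round(1),[np.round(x,1) for x in cv2.minAreaRect(Q)],im[m].mean(0).round())
    for t in("pocket_sq_a","pocket_ob_a","tray_push","clamp_hinge","clamp_pad"):
        for o in vision.landmark_of(n,t):
            u,v=np.round(o["uv"]).astype(int); print(t,round(o["conf"],2),(u,v),W[v,u].round(1))
E
```

```text
0.0 [148.94732949 606.52153088 230.56150884] [-3.14023829e+00 -9.70106104e-06  2.90078791e+00]
[[-0.971  0.238 -0.   ]
 [ 0.238  0.971 -0.001]
 [ 0.    -0.001 -1.   ]]
top [[0.02, -0.98, 0.18, 344.41], [-1.0, -0.03, -0.03, 17.46], [0.03, -0.18, -0.98, 1210.93], [0.0, 0.0, 0.0, 1.0]] 486.2089436097025
square_1 0.87 [444. 236.] z 21.4 [array([ 584.2, -335. ]), array([40.6, 42.8]), np.float64(25.9)] [101.  79.  52.]
square_1 0.75 [384. 336.] z 21.0 [array([ 334.7, -177.9]), array([41.9, 41.9]), np.float64(50.4)] [69. 15. 13.]
square_1 0.67 [432. 322.] z 21.0 [array([ 374.5, -307.2]), array([43.1, 42.3]), np.float64(64.7)] [ 9. 10.  9.]
square_1 0.66 [470. 208.] z 21.6 [array([ 672.5, -414.3]), array([42.9, 42.3]), np.float64(24.3)] [15. 15. 14.]
square_1 0.64 [485. 239.] z 21.3 [array([ 584.5, -441. ]), array([41.4, 43.1]), np.float64(27.7)] [24. 46. 86.]
square_1 0.63 [384. 296.] z 21.2 [array([ 430. , -195.4]), array([41.8, 41.1]), np.float64(84.3)] [81. 63. 41.]
square_1 0.22 [304. 247.] z 28.8 [array([554.8,  15.8]), array([188.1, 150.7]), np.float64(84.6)] [73. 72. 67.]
oblong_1 0.
[... 2602 characters left out ...]
 z 19.8 [array([464.2, 426.3]), array([190.7,  42.2]), np.float64(18.7)] [98. 93. 89.]
pocket_sq_a 0.82 (np.int64(336), np.int64(260)) [514.3  61.5  18.9]
pocket_sq_a 0.68 (np.int64(320), np.int64(245)) [507.9 -17.1  12.4]
pocket_ob_a 0.87 (np.int64(311), np.int64(270)) [585.8  58.4  18.3]
pocket_ob_a 0.65 (np.int64(294), np.int64(251)) [577.8 -30.6  14.7]
pocket_ob_a 0.36 (np.int64(266), np.int64(186)) [ 484.  -331.    19.1]
tray_push 0.73 (np.int64(298), np.int64(227)) [543.4 -64.4  55. ]
clamp_hinge 0.73 (np.int64(372), np.int64(299)) [563.6 260.3  67.7]
clamp_hinge 0.16 (np.int64(263), np.int64(217)) [ 571.7 -196.3   20.7]
clamp_pad 0.86 (np.int64(362), np.int64(273)) [565.5 224.2 115.9]
```

View pics/top0.png

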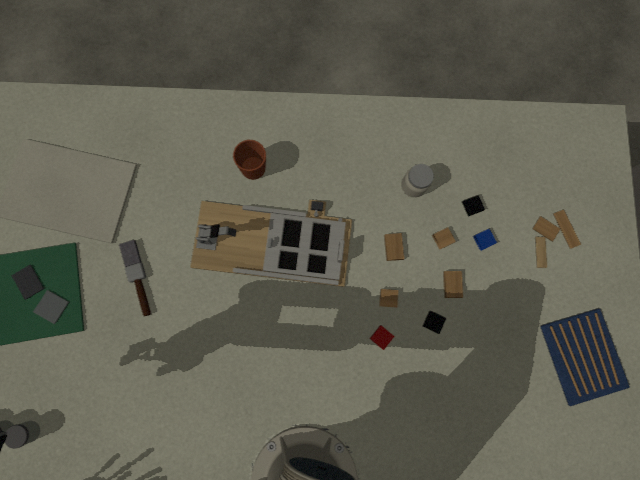

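Run:
```python
from h import *
# tray fit from depth: top at 28
im,d,K,T=grab("top"); W=cloud(d,K,T)
m=(abs(W[...,2]-30)<4.5)&(d>0)&(abs(W[...,0]-555)<110)&(W[...,1]>-110)&(W[...,1]<130)
m=cv2.morphologyEx(m.astype(np.uint8),cv2.MORPH_OPEN,np.ones((3,3)))
print(cv2.minAreaRect(W[m>0][:,:2].astype(np.float32)), np.median(W[m>0][:,2]))
# pockets: lower within
n,l,st,c=cv2.connectedComponentsWithStats((((abs(W[...,2]-19)<5)&(d>0)&(abs(W[...,0]-555)<70)&(W[...,1]>-60)&(W[...,1]<100)).astype(np.uint8)))
for i in range(1,n):
    if st[i,4]>80: print(cv2.minAreaRect(W[l==i][:,:2].astype(np.float32)),np.median(W[l==i][:,2]),st[i,4])
```

```text
((573.8753662109375, 14.296798706054688), (186.9126739501953, 187.21560668945312), 84.49420928955078) 28.158758373528826
((582.0283813476562, 49.04046630859375), (47.35005187988281, 80.27847290039062), 87.4395751953125) 18.489949645107572 471
((577.330078125, -23.398664474487305), (47.378021240234375, 70.33927154541016), 84.4535903930664) 18.101362138283548 461
((516.4824829101562, 55.485233306884766), (47.78541564941406, 48.412933349609375), 84.59314727783203) 18.316804042327476 319
((509.779541015625, -16.746192932128906), (47.138633728027344, 50.12540054321289), 84.49549102783203) 18.34210910961656 321
```

```bash
cat >> h.py <<'E'
def go(x,y,z,a,label=""):
    "delta (cm, tool axes) and turn to TCP x,y,z with tool y at world angle a (deg)"
    p,R,s=tool(); d=R.T@(np.array([x,y,z])-p)/10
    t=np.degrees(np.arctan2(R[1,1],R[0,1])); w=(t-a+180)%360-180
    print(label,"delta",d.round(2),"turn",np.radians(w).round(3),"tooly",t.round(2),"clock",s["clock"])
E
python3 - <<'E'
from h import *
go(559,-209,230,-85.4)
E
```

```text
delta [-59.27 -69.47   0.13] turn 2.821 tooly 76.2 clock 1.15
```

play_rows(
  steps=[
    {"delta_pos": [-29.6,-34.7,0],"yaw": 1.2,"jaw": 100},
    {"delta_pos": [-29.6,-34.7,0],"yaw": 1.2,"jaw": 100},
    {"delta_pos": [-29.6,-34.7,0],"yaw": 1.2,"jaw": 100},
    {"delta_pos": [-29.6,-34.7,0],"yaw": 1.2,"jaw": 100},
    {"delta_pos": [-29.6,-34.7,0],"yaw": 1.2,"jaw": 100},
    {"delta_pos": [-29.6,-34.7,0],"yaw": 1.2,"jaw": 100},
    {"delta_pos": [-29.6,-34.7,0],"yaw": 1.2,"jaw": 100},
    {"delta_pos": [-29.6,-34.7,0],"yaw": 1.2,"jaw": 100},
  ],
)

```text
clock: 1.95
eef_pos: [329.1, 247.8, 231.6]
tcp_rot: [3.141, -0.0, 1.695]
contact_force: [1.0, 0.7, 0.6]
opening: 1.002
grasp_force: 0.0
```

Run:
```python
from h import *
print(tool()[0]); go(559,-209,230,-85.4)
```

```text
[329.11736923 247.82561268 231.62511441]
 delta [-48.18  17.14   0.16] turn 1.615 tooly 7.13 clock 1.95
```

play_rows(
  steps=[
    {"delta_pos": [-34,12,0],"yaw": 1.2,"jaw": 100},
    {"delta_pos": [-34,12,0],"yaw": 1.2,"jaw": 100},
    {"delta_pos": [-34,12,0],"yaw": 1.2,"jaw": 100},
    {"delta_pos": [-34,12,0],"yaw": 1.2,"jaw": 100},
    {"delta_pos": [-34,12,0],"yaw": 1.2,"jaw": 100},
    {"delta_pos": [-34,12,0],"yaw": 1.2,"jaw": 100},
    {"delta_pos": [-34,12,0],"yaw": 1.2,"jaw": 100},
    {"delta_pos": [-34,12,0],"yaw": 1.2,"jaw": 100},
  ],
)

```text
clock: 2.75
eef_pos: [493.8, -76.2, 231.6]
tcp_rot: [3.139, -0.001, 0.491]
contact_force: [-0.4, -0.5, 0.3]
opening: 0.999
grasp_force: 0.0
```

Run:
```python
from h import *
print(tool()[0]); go(559,-209,200,-85.4)
```

```text
[493.77006708 -76.24952008 231.57709913]
 delta [-0.52 14.78  3.19] turn 0.411 tooly -61.84 clock 2.75
```

play_rows(
  steps=[
    {"delta_pos": [-0.5,14.8,3.2],"yaw": 0.41,"jaw": 100},
    {"delta_pos": [-0.5,14.8,3.2],"yaw": 0.41,"jaw": 100},
    {"delta_pos": [-0.5,14.8,3.2],"yaw": 0.41,"jaw": 100},
    {"delta_pos": [-0.5,14.8,3.2],"yaw": 0.41,"jaw": 100},
    {"delta_pos": [-0.5,14.8,3.2],"yaw": 0.41,"jaw": 100},
    {"delta_pos": [-0.5,14.8,3.2],"yaw": 0.41,"jaw": 100},
    {"delta_pos": [-0.5,14.8,3.2],"yaw": 0.41,"jaw": 100},
    {"delta_pos": [-0.5,14.8,3.2],"yaw": 0.41,"jaw": 100},
  ],
)

```text
clock: 3.55
eef_pos: [558.3, -203.3, 199.9]
tcp_rot: [3.141, -0.001, 0.092]
contact_force: [0.1, -0.7, 0.1]
opening: 1.0
grasp_force: 0.0
```

```bash
cat >> h.py <<'E'
def blanks(n="wrist",tag=None):
    im,d,K,T=grab(n); W=cloud(d,K,T)
    if tag: save(tag,im)
    out=[]
    for t in("square_1","oblong_1"):
        for o in vision.cut_out(n,t):
            m=o["region"]&(d>0)
            if o["conf"]<.25 or m.sum()<50: continue
            P=W[m]; z=np.percentile(P[:,2],70); Q=P[abs(P[:,2]-z)<4][:,:2].astype(np.float32)
            q=cv2.minAreaRect(Q); rgb=im[m].mean(0)
            if q[1][0]<30 or q[1][1]>80: continue
            a=q[2]+(0 if q[1][0]>q[1][1] else 90)
            k="wood" if rgb[0]>1.3*rgb[2] and rgb[1]>.6*rgb[0] else "col"
            print(n,t,k,round(o["conf"],2),"z %.1f"%z,"c",np.round(q[0],1),"size",np.round(q[1],1),"long axis %.1f"%a)
E
python3 - <<'E'
from h import *
print(tool()[0]); blanks("wrist","w1"); go(559,-209,9,-85.4)
print(vision.calibration("wrist")["extrinsics"])
E
```

```text
[ 558.2529867  -203.29781863  199.8942422 ]
wrist square_1 col 0.96 z 19.2 c [ 582.4 -438.7] size [43.4 37. ] long axis 26.3
wrist square_1 col 0.85 z 19.0 c [ 377.3 -310.3] size [43.2 34.6] long axis 65.7
wrist square_1 col 0.84 z 19.4 c [ 670.5 -410.8] size [42.3 34.8] long axis 21.7
wrist square_1 wood 0.81 z 19.5 c [ 429.5 -196.3] size [42.  43.1] long axis 176.9
wrist square_1 wood 0.61 z 19.5 c [ 584.1 -336.4] size [42.4 42.6] long axis 116.9
wrist oblong_1 wood 0.71 z 19.2 c [ 485.5 -356.7] size [30.8 42.3] long axis 91.2
 delta [1.000e-02 5.300e-01 1.907e+01] turn 0.011 tooly -84.75 clock 3.7
[[ 9.21152487e-02 -9.62285313e-01 -2.55972181e-01  6.22936651e+02]
 [-9.95747344e-01 -8.93853145e-02 -2.23045286e-02 -1.98441616e+02]
 [-1.41683366e-03  2.56938207e-01 -9.66426795e-01  3.41868303e+02]
 [ 0.00000000e+00  0.00000000e+00  0.00000000e+00  1.00000000e+00]]
```

View pics/w1.png

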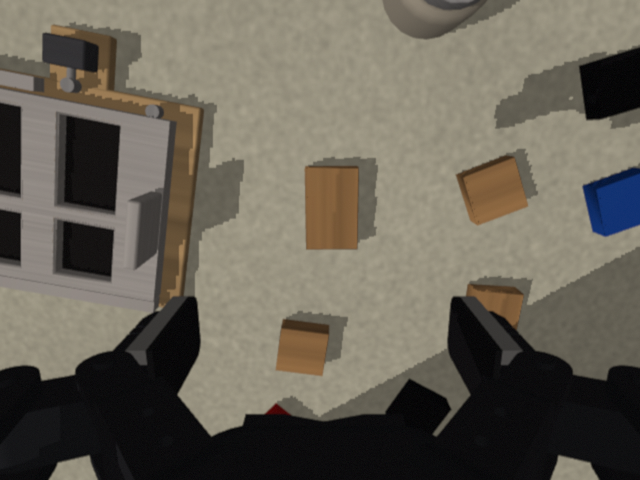

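```bash
cat >> h.py <<'E'
def wood(n="wrist",zlo=15,zhi=24,tag=None):
    "wood tops by colour and height (network-free): centre, size, long-axis angle"
    im,d,K,T=grab(n); W=cloud(d,K,T)
    if tag: save(tag,im)
    f=im.astype(float)
    m=(f[...,0]>1.4*f[...,2])&(f[...,1]>.6*f[...,0])&(d>0)&(W[...,2]>zlo)&(W[...,2]<zhi)
    k,l,st,_=cv2.connectedComponentsWithStats(cv2.morphologyEx(m.astype(np.uint8),cv2.MORPH_OPEN,np.ones((3,3))))
    for i in range(1,k):
        if st[i,4]<60: continue
        P=W[l==i]; z=np.median(P[:,2]); q=cv2.minAreaRect(P[abs(P[:,2]-z)<2.5][:,:2].astype(np.float32))
        if min(q[1])<25: continue
        print(n,"z %.1f"%z,"c",np.round(q[0],1),"size",np.round(q[1],1),"ang %.1f"%(q[2]+(0 if q[1][0]>q[1][1] else 90)))
E
python3 - <<'E'
from h import *
wood("wrist"); wood("top")
E
```

```text
wrist z 19.2 c [ 584.3 -336.3] size [42.3 42.6] ang 117.3
wrist z 19.4 c [ 558.1 -209.7] size [66.1 42. ] ang 5.8
wrist z 19.0 c [ 485.8 -356.8] size [30.2 42.8] ang 90.3
wrist z 19.2 c [ 429.6 -196.3] size [42.1 42.9] ang 177.1
top z 19.6 c [ 584.4 -335.8] size [40.8 42.2] ang 119.8
```

Run:
```python
from h import *
print(tool()[0]);go(558.1,-209.7,8,-84.2)
```

```text
[ 558.32848757 -203.95078103  199.52948869]
 delta [-0.08  0.57 19.15] turn -0.01 tooly -84.77 clock 3.8
```

play_rows(
  steps=[
    {"delta_pos": [-0.1,0.6,5],"yaw": -0.01,"jaw": 100},
    {"delta_pos": [-0.1,0.6,10],"yaw": -0.01,"jaw": 100},
    {"delta_pos": [-0.1,0.6,14],"yaw": -0.01,"jaw": 100},
    {"delta_pos": [-0.1,0.6,17],"yaw": -0.01,"jaw": 100},
    {"delta_pos": [-0.1,0.6,19.1],"yaw": -0.01,"jaw": 100},
    {"delta_pos": [-0.1,0.6,19.1],"yaw": -0.01,"jaw": 100},
    {"delta_pos": [-0.1,0.6,19.1],"yaw": -0.01,"jaw": 70},
    {"delta_pos": [-0.1,0.6,19.1],"yaw": -0.01,"jaw": 60},
  ],
  grip_force=50,
)

```text
clock: 4.6
eef_pos: [559.0, -210.7, 9.8]
tcp_rot: [3.141, -0.002, 0.101]
contact_force: [-0.6, -0.1, 1.3]
opening: 0.695
grasp_force: 0.0
```

play_rows(
  steps=[
    {"delta_pos": [0,0,0],"yaw": 0,"jaw": 30},
    {"delta_pos": [0,0,0],"yaw": 0,"jaw": 30},
    {"delta_pos": [0,0,0],"yaw": 0,"jaw": 30},
    {"delta_pos": [0,0,0],"yaw": 0,"jaw": 30},
    {"delta_pos": [0,0,0],"yaw": 0,"jaw": 30},
    {"delta_pos": [0,0,0],"yaw": 0,"jaw": 30},
    {"delta_pos": [0,0,0],"yaw": 0,"jaw": 30},
    {"delta_pos": [0,0,0],"yaw": 0,"jaw": 30},
  ],
)

```text
clock: 5.4
eef_pos: [558.9, -210.7, 10.1]
tcp_rot: [3.14, -0.002, 0.101]
contact_force: [-1.2, -0.2, 6.4]
opening: 0.471
grasp_force: 50.6
```

play_rows(
  steps=[
    {"delta_pos": [0,0,-2],"yaw": 0,"jaw": 30},
    {"delta_pos": [0,0,-5],"yaw": 0,"jaw": 30},
    {"delta_pos": [0,0,-9],"yaw": 0,"jaw": 30},
    {"delta_pos": [0,0,-13],"yaw": 0,"jaw": 30},
    {"delta_pos": [0,0,-15],"yaw": 0,"jaw": 30},
    {"delta_pos": [0,0,-15],"yaw": 0,"jaw": 30},
    {"delta_pos": [0,0,-15],"yaw": 0,"jaw": 30},
    {"delta_pos": [0,0,-15],"yaw": 0,"jaw": 30},
  ],
)

```text
clock: 6.2
eef_pos: [557.0, -210.0, 157.3]
tcp_rot: [-3.141, 0.001, 0.101]
contact_force: [0.3, 0.3, -0.3]
opening: 0.472
grasp_force: 50.9
```

Run:
```python
from h import *
p,R,s=tool(); print(p,s["opening"],s["grasp_force"])
im,d,K,T=grab("wrist"); save("w2",im); W=cloud(d,K,T)
# tray pockets from wrist: tray-top mask & dark pockets
f=im.astype(float)
dark=(f.max(-1)<40)&(W[...,2]>12)&(W[...,2]<32)&(d>0)
k,l,st,_=cv2.connectedComponentsWithStats(cv2.morphologyEx(dark.astype(np.uint8),cv2.MORPH_OPEN,np.ones((5,5))))
for i in range(1,k):
    if st[i,4]>300:
        q=cv2.minAreaRect(W[l==i][:,:2].astype(np.float32)); print(np.round(q[0],1),np.round(q[1],1),round(q[2],1),np.median(W[l==i][:,2]),st[i])
go(583,49,120,-95.5)
```

```text
[ 557.04896307 -210.02513805  157.31740499] 0.4720806384101939 50.88218092918396
[653.3 -27.9] [ 3.8 18.4] 84.0 23.473439335096884 [ 34  23  19  34 574]
[ 666.  -398.4] [41.2  8.9] 22.5 18.54359254271634 [ 621   50   19   68 1074]
[575.6 -20.7] [40.1 66.7] 84.2 18.235564891084692 [  17  111   61  106 5660]
[506.1 -14.3] [39.4 40.4] 84.5 18.144789016204186 [  17  231   55   60 2794]
 delta [  5.2  -25.51   3.72] turn 0.197 tooly -84.23 clock 6.25
```

View pics/w2.png

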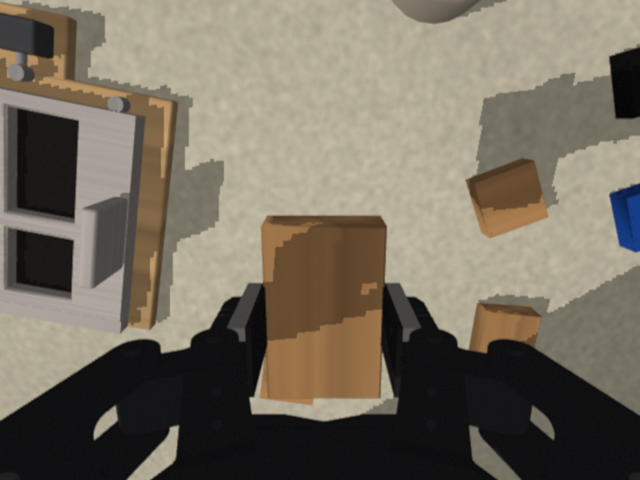

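```bash
cat >> h.py <<'E'
def held():
    p,R,s=tool(); im,d,K,T=grab("wrist"); W=cloud(d,K,T); f=im.astype(float)
    m=(f[...,0]>1.4*f[...,2])&(f[...,1]>.6*f[...,0])&(d>0)&(W[...,2]>p[2]-25)&(W[...,2]<p[2]+35)
    k,l,st,_=cv2.connectedComponentsWithStats(cv2.morphologyEx(m.astype(np.uint8),cv2.MORPH_OPEN,np.ones((3,3))))
    if k<2: print("nothing held"); return
    i=1+st[1:,4].argmax(); P=W[l==i]; z=np.percentile(P[:,2],60); P=P[abs(P[:,2]-z)<3]
    q=cv2.minAreaRect(P[:,:2].astype(np.float32)); A=np.c_[P[:,:2]-q[0],np.ones(len(P))]; pl=np.linalg.lstsq(A,P[:,2],rcond=None)[0]
    t=np.degrees(np.arctan2(R[1,1],R[0,1])); off=R.T@np.array([q[0][0]-p[0],q[0][1]-p[1],z-p[2]])
    print("held top z-tcp %.1f"%(z-p[2]),"centre off tool xy",off[:2].round(1),"size",np.round(q[1],1),"ang %.1f"%(q[2]),"tooly %.1f"%t,"slope",pl[:2].round(3),"open %.2f"%s["opening"])
E
python3 - <<'E'
from h import *
held()
E
```

```text
held top z-tcp 9.3 centre off tool xy [-1.2  0.3] size [67.2 42.4] ang 6.1 tooly -84.2 slope [-0.004  0.003] open 0.48
```

```bash
cat >> h.py <<'E'
def pockets(n="wrist",zt=28.):
    im,d,K,T=grab(n); W=cloud(d,K,T); o=T[:3,3]
    Q=o+(W-o)*((zt-o[2])/(W[...,2]-o[2]))[...,None]
    m=(d>0)&(W[...,2]<25.5)&(W[...,2]>12)&(abs(Q[...,0]-553)<75)&(Q[...,1]>-70)&(Q[...,1]<190)
    k,l,st,_=cv2.connectedComponentsWithStats(cv2.morphologyEx(m.astype(np.uint8),cv2.MORPH_OPEN,np.ones((3,3))))
    for i in range(1,k):
        if st[i,4]<200: continue
        q=cv2.minAreaRect(Q[l==i][:,:2].astype(np.float32))
        if min(q[1])<30 : continue
        e=(st[i,0]>1 and st[i,1]>1 and st[i,0]+st[i,2]<639 and st[i,1]+st[i,3]<479)
        print("hole",np.round(q[0],1),np.round(q[1],1),"ang %.1f"%q[2],"whole" if e else "cut")
    return im
E
python3 - <<'E'
from h import *
pockets("top",28); go(570,-20,170,-95.5)
E
```

```text
hole [584.2  48.9] [45.9 68.9] ang 86.8 whole
hole [577.6 -21.3] [46.8 69.4] ang 84.1 whole
hole [516.4  55.9] [45.4 45.4] ang 85.2 whole
hole [509.1 -16.2] [44.3 47.1] ang 85.9 whole
 delta [  3.19 -18.78  -1.28] turn 0.197 tooly -84.23 clock 6.35h.py:56: RuntimeWarning: divide by zero encountered in divide
  Q=o+(W-o)*((zt-o[2])/(W[...,2]-o[2]))[...,None]
h.py:56: RuntimeWarning: invalid value encountered in multiply
  Q=o+(W-o)*((zt-o[2])/(W[...,2]-o[2]))[...,None]
```

play_rows(
  steps=[
    {"delta_pos": [3.2,-18.8,-1.3],"yaw": 0.2,"jaw": 30},
    {"delta_pos": [3.2,-18.8,-1.3],"yaw": 0.2,"jaw": 30},
    {"delta_pos": [3.2,-18.8,-1.3],"yaw": 0.2,"jaw": 30},
    {"delta_pos": [3.2,-18.8,-1.3],"yaw": 0.2,"jaw": 30},
    {"delta_pos": [3.2,-18.8,-1.3],"yaw": 0.2,"jaw": 30},
    {"delta_pos": [3.2,-18.8,-1.3],"yaw": 0.2,"jaw": 30},
    {"delta_pos": [3.2,-18.8,-1.3],"yaw": 0.2,"jaw": 30},
    {"delta_pos": [3.2,-18.8,-1.3],"yaw": 0.2,"jaw": 30},
  ],
)

```text
clock: 7.15
eef_pos: [570.6, -21.3, 170.9]
tcp_rot: [3.141, 0.001, -0.101]
contact_force: [-0.1, -0.2, -0.1]
opening: 0.473
grasp_force: 50.9
```

```bash
sed -i '1i import warnings; warnings.filterwarnings("ignore")' h.py
python3 - <<'E'
from h import *
print(tool()[0]); im=pockets(); save("w3",im); held()
E
```

```text
[570.56716366 -21.27411577 170.87483187]
hole [583.1  47.9] [44.  67.8] ang 84.7 whole
hole [591.6 -24.5] [44.  36.8] ang 84.3 whole
hole [515.7  54.7] [43.7 43.4] ang 84.3 whole
held top z-tcp 9.4 centre off tool xy [-0.9  0.3] size [42.5 66.7] ang 84.5 tooly -95.8 slope [-0.003  0.002] open 0.48
```

View pics/w3.png

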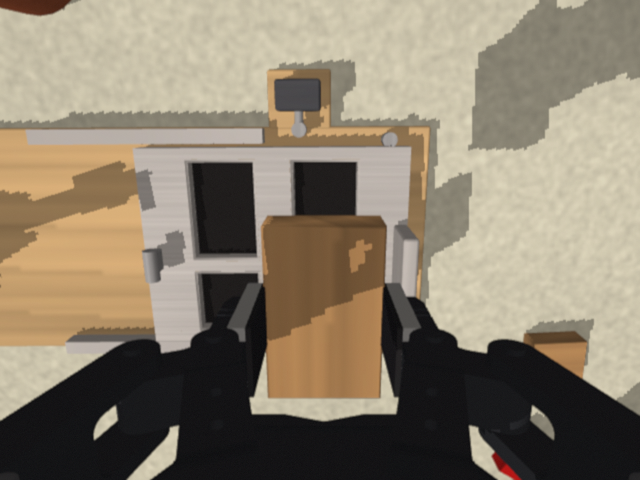

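Run:
```python
from h import *
go(584.1,48.2,60,-95.6)
```

```text
delta [ 0.64 -7.04 11.1 ] turn -0.003 tooly -95.78 clock 7.25
```

play_rows(
  steps=[
    {"delta_pos": [0.6,-3,4],"yaw": 0,"jaw": 30},
    {"delta_pos": [0.6,-5,7],"yaw": 0,"jaw": 30},
    {"delta_pos": [0.6,-7,10],"yaw": 0,"jaw": 30},
    {"delta_pos": [0.6,-7,11.1],"yaw": 0,"jaw": 30},
    {"delta_pos": [0.6,-7,11.1],"yaw": 0,"jaw": 30},
    {"delta_pos": [0.6,-7,11.1],"yaw": 0,"jaw": 30},
    {"delta_pos": [0.6,-7,11.1],"yaw": 0,"jaw": 30},
    {"delta_pos": [0.6,-7,11.1],"yaw": 0,"jaw": 30},
  ],
)

```text
clock: 8.05
eef_pos: [584.6, 48.4, 61.6]
tcp_rot: [-3.141, -0.002, -0.1]
contact_force: [0.1, 0.7, -0.5]
opening: 0.476
grasp_force: 50.9
```

Run:
```python
from h import *
print(tool()[0]); pockets(); held(); go(584.1,48.2,29.5,-95.6)
```

```text
[584.58340112  48.35531431  61.64394759]
hole [576.9 -22.4] [44.2 67.2] ang 84.3 whole
held top z-tcp 9.4 centre off tool xy [-1.1  0.8] size [42.6 67.2] ang 84.4 tooly -95.7 slope [-0.001  0.002] open 0.48
 delta [-0.02  0.04  3.18] turn -0.002 tooly -95.72 clock 8.15
```

play_rows(
  steps=[
    {"delta_pos": [0,-0.06,1],"yaw": 0,"jaw": 30},
    {"delta_pos": [0,-0.06,1.6],"yaw": 0,"jaw": 30},
    {"delta_pos": [0,-0.06,2.0],"yaw": 0,"jaw": 30},
    {"delta_pos": [0,-0.06,2.4],"yaw": 0,"jaw": 30},
    {"delta_pos": [0,-0.06,2.7],"yaw": 0,"jaw": 30},
    {"delta_pos": [0,-0.06,3.0],"yaw": 0,"jaw": 30},
    {"delta_pos": [0,-0.06,3.2],"yaw": 0,"jaw": 30},
    {"delta_pos": [0,-0.06,3.2],"yaw": 0,"jaw": 30},
  ],
)

```text
clock: 8.95
eef_pos: [583.8, 49.6, 28.3]
tcp_rot: [3.142, -0.0, -0.099]
contact_force: [-0.1, 0.7, -0.9]
opening: 0.47
grasp_force: 50.9
```

Run:
```python
from h import *
p,R,s=tool();print(p,s["contact_force"]); held()
```

```text
[583.78421192  49.57325066  28.29141832] [-0.08461972  0.71160805 -0.85727605]
held top z-tcp -16.5 centre off tool xy [-10.3 -99.8] size [ 77.8 118. ] ang 77.3 tooly -95.7 slope [0.001 0.001] open 0.47
```

play_rows(
  steps=[
    {"delta_pos": [0,0,0],"yaw": 0,"jaw": 65},
    {"delta_pos": [0,0,0],"yaw": 0,"jaw": 65},
    {"delta_pos": [0,0,0],"yaw": 0,"jaw": 65},
    {"delta_pos": [0,0,0],"yaw": 0,"jaw": 65},
    {"delta_pos": [0,0,-2],"yaw": 0,"jaw": 65},
    {"delta_pos": [0,0,-5],"yaw": 0,"jaw": 65},
    {"delta_pos": [0,0,-10],"yaw": 0,"jaw": 100},
    {"delta_pos": [0,0,-14],"yaw": 0,"jaw": 100},
  ],
)

```text
clock: 9.8
eef_pos: [583.8, 49.6, 170.3]
tcp_rot: [-3.142, -0.0, -0.099]
contact_force: [0.7, -0.7, 0.5]
opening: 0.958
grasp_force: 0.0
```

```bash
cat >> h.py <<'E'
def seated(n="wrist"):
    im,d,K,T=grab(n); W=cloud(d,K,T); f=im.astype(float)
    m=(f[...,0]>1.4*f[...,2])&(d>0)&(W[...,2]>29)&(W[...,2]<60)&(abs(W[...,0]-550)<90)&(W[...,1]>-70)&(W[...,1]<190)
    k,l,st,_=cv2.connectedComponentsWithStats(cv2.morphologyEx(m.astype(np.uint8),cv2.MORPH_OPEN,np.ones((3,3))))
    for i in range(1,k):
        if st[i,4]<200: continue
        P=W[l==i]; z=np.median(P[:,2]); P=P[abs(P[:,2]-z)<3]; q=cv2.minAreaRect(P[:,:2].astype(np.float32))
        pl=np.linalg.lstsq(np.c_[P[:,:2]-q[0],np.ones(len(P))],P[:,2],rcond=None)[0]
        print("seated z %.1f"%z,np.round(q[0],1),np.round(q[1],1),"ang %.1f"%q[2],"slope",pl[:2].round(3))
    return im
E
python3 - <<'E'
from h import *
print(tool()[0]); im=seated(); pockets(); wood(); wood("top"); go(429.6,-196.3,200,-92.9)
E
```

```text
[583.7764381   49.56931669 170.31956595]
seated z 37.4 [583.2  49.4] [42.1 65.8] ang 84.8 slope [0. 0.]
hole [576.7 -22.7] [44.3 67.3] ang 84.5 whole
hole [515.9  55.2] [44.7 43.8] ang 84.5 whole
hole [508.9 -16.1] [44.1 43.7] ang 84.4 whole
top z 19.8 c [ 584.2 -335.7] size [40.4 43.7] ang 117.6
top z 19.7 c [ 467.6 -356.1] size [64.7 42.9] ang 1.4
top z 19.7 c [ 430.1 -195.1] size [42.2 41.6] ang 88.7
 delta [-12.95  26.    -3.11] turn -0.049 tooly -95.68 clock 10.0
```

play_rows(
  steps=[
    {"delta_pos": [-13,26,0],"yaw": -0.05,"jaw": 100},
    {"delta_pos": [-13,26,0],"yaw": -0.05,"jaw": 100},
    {"delta_pos": [-13,26,0],"yaw": -0.05,"jaw": 100},
    {"delta_pos": [-13,26,0],"yaw": -0.05,"jaw": 100},
    {"delta_pos": [-13,26,0],"yaw": -0.05,"jaw": 100},
    {"delta_pos": [-13,26,0],"yaw": -0.05,"jaw": 100},
    {"delta_pos": [-13,26,0],"yaw": -0.05,"jaw": 100},
    {"delta_pos": [-13,26,0],"yaw": -0.05,"jaw": 100},
  ],
)

```text
clock: 10.8
eef_pos: [427.5, -196.5, 167.1]
tcp_rot: [-3.141, 0.002, -0.052]
contact_force: [0.0, -0.8, 0.2]
opening: 1.0
grasp_force: 0.0
```

Run:
```python
from h import *
print(tool()[0]); wood(); go(430,-196,8,-92.9)
```

```text
[ 427.51201507 -196.51686057  167.10063195]
wrist z 19.2 c [ 467.3 -357.3] size [66.1 43.3] ang 1.2
wrist z 19.5 c [ 429.5 -196.3] size [42.1 41.7] ang 87.1
 delta [2.100e-01 1.000e-02 1.593e+01] turn 0.0 tooly -92.88 clock 10.85
```

play_rows(
  steps=[
    {"delta_pos": [0.2,0,4],"yaw": 0,"jaw": 100},
    {"delta_pos": [0.2,0,8],"yaw": 0,"jaw": 100},
    {"delta_pos": [0.2,0,12],"yaw": 0,"jaw": 100},
    {"delta_pos": [0.2,0,14.5],"yaw": 0,"jaw": 100},
    {"delta_pos": [0.2,0,15.8],"yaw": 0,"jaw": 100},
    {"delta_pos": [0.2,0,15.8],"yaw": 0,"jaw": 100},
    {"delta_pos": [0.2,0,15.8],"yaw": 0,"jaw": 70},
    {"delta_pos": [0.2,0,15.8],"yaw": 0,"jaw": 60},
  ],
)

```text
clock: 11.65
eef_pos: [431.8, -196.6, 11.5]
tcp_rot: [3.141, -0.002, -0.049]
contact_force: [-0.0, -0.0, -0.5]
opening: 0.689
grasp_force: 0.0
```

play_rows(
  steps=[
    {"delta_pos": [0,0,0],"yaw": 0,"jaw": 30},
    {"delta_pos": [0,0,0],"yaw": 0,"jaw": 30},
    {"delta_pos": [0,0,0],"yaw": 0,"jaw": 30},
    {"delta_pos": [0,0,0],"yaw": 0,"jaw": 30},
    {"delta_pos": [0,0,-2],"yaw": 0,"jaw": 30},
    {"delta_pos": [0,0,-6],"yaw": 0,"jaw": 30},
    {"delta_pos": [0,0,-10],"yaw": 0,"jaw": 30},
    {"delta_pos": [0,0,-13],"yaw": 0,"jaw": 30},
  ],
)

```text
clock: 12.45
eef_pos: [431.2, -196.7, 143.3]
tcp_rot: [3.141, -0.003, -0.049]
contact_force: [0.5, -0.1, -0.1]
opening: 0.47
grasp_force: 51.4
```

Run:
```python
from h import *
print(tool()[0]); held(); go(515.9,55.2,140,-95.5)
```

```text
[ 431.20622446 -196.73609937  143.31539331]
held top z-tcp 7.7 centre off tool xy [-2.3  0.4] size [41.9 42.6] ang 87.3 tooly -92.8 slope [-0.003  0.001] open 0.47
 delta [  6.99 -25.67   0.69] turn 0.047 tooly -92.83 clock 12.5
```

play_rows(
  steps=[
    {"delta_pos": [7.2,-25.7,0],"yaw": 0.047,"jaw": 30},
    {"delta_pos": [7.2,-25.7,0],"yaw": 0.047,"jaw": 30},
    {"delta_pos": [7.2,-25.7,0],"yaw": 0.047,"jaw": 30},
    {"delta_pos": [7.2,-25.7,0],"yaw": 0.047,"jaw": 30},
    {"delta_pos": [7.2,-25.7,0],"yaw": 0.047,"jaw": 30},
    {"delta_pos": [7.2,-25.7,2],"yaw": 0.047,"jaw": 30},
    {"delta_pos": [7.2,-25.7,6],"yaw": 0.047,"jaw": 30},
    {"delta_pos": [7.2,-25.7,8],"yaw": 0.047,"jaw": 30},
  ],
)

```text
clock: 13.3
eef_pos: [514.4, 57.6, 58.7]
tcp_rot: [3.141, 0.001, -0.095]
contact_force: [-1.1, 0.6, -0.7]
opening: 0.472
grasp_force: 51.4
```

Run:
```python
from h import *
print(tool()[0]); held(); pockets(); go(518.2,55.4,30,-95.5)
```

```text
[514.35589734  57.59611492  58.67096769]
held top z-tcp -21.0 centre off tool xy [69.2  1.8] size [42.4 66.3] ang 84.7 tooly -95.4 slope [0.001 0.001] open 0.47
hole [576.  -22.3] [44.  67.6] ang 84.5 whole
hole [508.6 -16. ] [43.9 43.9] ang 84.5 whole
 delta [0.53 0.09 2.82] turn 0.0 tooly -95.49 clock 13.4
```

```bash
sed -i 's/(W\[...,2\]>p\[2\]-25)&/(W[...,2]>p[2]-8)\&(np.hypot(W[...,0]-p[0],W[...,1]-p[1])<45)\&/' h.py
python3 - <<'E'
from h import *
print(tool()[0]); held(); go(518.2,55.4,30,-95.5); print(tool()[0])
E
```

```text
[513.152166    56.80966661  58.23911015]
held top z-tcp 7.7 centre off tool xy [-2.2  0.6] size [42. 43.] ang 84.4 tooly -95.5 slope [-0.008  0.002] open 0.47
 delta [0.4  0.09 2.98] turn -0.0 tooly -95.51 clock 13.45
[514.34600547  56.73124836  59.79022345]
```

```bash
cat >> h.py <<'E'
def align(target,n=3,yaw=-5.5):
    "tool-axes shift (cm) that puts the held blank over the target pocket; all seen in the same wrist frames"
    c,s_=np.cos(np.radians(yaw)),np.sin(np.radians(yaw)); ex=np.array([c,s_]); ey=np.array([-s_,c])
    off={"sq_a":0*ex,"sq_b":72*ey,"ob_a":68.5*ex,"ob_b":68.5*ex+72*ey}; nom=np.array([508.8,-16.1]); D=[]
    for _ in range(n):
        p,R,s=tool(); im,d,K,T=grab("wrist"); W=cloud(d,K,T); o=T[:3,3]; f=im.astype(float)
        Q=o+(W-o)*((28-o[2])/(W[...,2]-o[2]))[...,None]; ok=d>0
        wd=(f[...,0]>1.4*f[...,2])&ok
        hole=ok&(W[...,2]<25.5)&(W[...,2]>12)&(abs(Q[...,0]-553)<75)&(Q[...,1]>-70)&(Q[...,1]<100)
        def rects(m,P,band=None):
            k,l,st,_=cv2.connectedComponentsWithStats(cv2.morphologyEx(m.astype(np.uint8),cv2.MORPH_OPEN,np.ones((3,3))))
            for i in range(1,k):
                if st[i,4]<200: continue
                a=P[l==i]
                if band: a=a[abs(a[:,2]-np.median(a[:,2]))<band]
                q=cv2.minAreaRect(a[:,:2].astype(np.float32)); yield np.array(q[0]),sorted(q[1]),q[2]
        ref=[]
        for cc,sz,_ in rects(hole,Q):
            for k in off:
                L=44.5 if k[0]=="s" else 68.5
                if abs(sz[0]-44.5)<2 and abs(sz[1]-L)<2 and np.hypot(*(cc-off[k]-nom))<12: ref.append(cc-off[k])
        h=[(np.hypot(*(cc-p[:2])),cc,a) for cc,sz,a in rects(wd&(W[...,2]>p[2]-8)&(W[...,2]<p[2]+35)&(np.hypot(W[...,0]-p[0],W[...,1]-p[1])<45),W,3) if sz[0]>35]
        if not ref or not h: print("miss",len(ref),len(h)); continue
        _,hc,ha=min(h,key=lambda t:t[0]); tgt=np.mean(ref,0)+off[target]
        v=(R.T@np.r_[tgt-hc,0])[:2]/10; D.append(v); print("refs",len(ref),"base",np.mean(ref,0).round(1),"held ang %.1f"%(ha%90),"shift",v.round(3))
    if D: print("SHIFT cm",np.mean(D,0).round(3))
E
python3 - <<'E'
from h import *
align("sq_b"); print(np.mean([tool()[0] for _ in range(3)],0))
E
```

```text
refs 2 base [508.1 -15.9] held ang 84.2 shift [0.31  0.019]
refs 2 base [508.1 -15.8] held ang 84.4 shift [0.203 0.012]
refs 2 base [508.2 -15.9] held ang 84.4 shift [0.14  0.022]
SHIFT cm [0.218 0.018]
[516.28939191  56.65411202  61.78067312]
```

play_rows(
  steps=[
    {"delta_pos": [0,0,0],"yaw": 0,"jaw": 30},
    {"delta_pos": [0,0,0],"yaw": 0,"jaw": 30},
    {"delta_pos": [0,0,0],"yaw": 0,"jaw": 30},
    {"delta_pos": [0,0,0],"yaw": 0,"jaw": 30},
    {"delta_pos": [0,0,0],"yaw": 0,"jaw": 30},
    {"delta_pos": [0,0,0],"yaw": 0,"jaw": 30},
    {"delta_pos": [0,0,0],"yaw": 0,"jaw": 30},
    {"delta_pos": [0,0,0],"yaw": 0,"jaw": 30},
  ],
)

```text
clock: 14.4
eef_pos: [515.2, 56.8, 60.2]
tcp_rot: [3.142, 0.0, -0.096]
contact_force: [-0.2, -0.7, -0.7]
opening: 0.472
grasp_force: 51.4
```

Run:
```python
from h import *
align("sq_b",2); print(np.mean([tool()[0] for _ in range(3)],0))
```

```text
refs 2 base [508.2 -15.9] held ang 84.2 shift [0.241 0.03 ]
refs 2 base [508.1 -15.8] held ang 84.2 shift [0.214 0.029]
SHIFT cm [0.227 0.029]
[515.14560152  56.80170285  60.23336588]
```

play_rows(
  steps=[
    {"delta_pos": [0.23,0.03,0.6],"yaw": 0,"jaw": 30},
    {"delta_pos": [0.23,0.03,1.2],"yaw": 0,"jaw": 30},
    {"delta_pos": [0.23,0.03,1.6],"yaw": 0,"jaw": 30},
    {"delta_pos": [0.23,0.03,2.0],"yaw": 0,"jaw": 30},
    {"delta_pos": [0.23,0.03,2.4],"yaw": 0,"jaw": 30},
    {"delta_pos": [0.23,0.03,2.7],"yaw": 0,"jaw": 30},
    {"delta_pos": [0.23,0.03,3.0],"yaw": 0,"jaw": 30},
    {"delta_pos": [0.23,0.03,3.0],"yaw": 0,"jaw": 30},
  ],
)

```text
clock: 15.3
eef_pos: [517.4, 56.3, 30.1]
tcp_rot: [3.142, 0.0, -0.096]
contact_force: [-0.3, -0.1, -0.1]
opening: 0.47
grasp_force: 51.4
```

Run:
```python
from h import *
p,R,s=tool(); print(p,s["contact_force"]); held()
```

```text
[517.39853282  56.25746735  30.06946289] [-0.34926067 -0.116806   -0.06279363]
held top z-tcp 7.6 centre off tool xy [-2.4  0.8] size [42.2 42.9] ang 84.5 tooly -95.5 slope [-0.005  0.002] open 0.47
```

In the pocket; release, rise and head for the other blanks.

play_rows(
  steps=[
    {"delta_pos": [0,0,0],"yaw": 0,"jaw": 65},
    {"delta_pos": [0,0,0],"yaw": 0,"jaw": 65},
    {"delta_pos": [0,0,0],"yaw": 0,"jaw": 65},
    {"delta_pos": [0,0,0],"yaw": 0,"jaw": 65},
    {"delta_pos": [0,0,-2],"yaw": 0,"jaw": 65},
    {"delta_pos": [0,0,-6],"yaw": 0,"jaw": 65},
    {"delta_pos": [0,0,-10],"yaw": 0,"jaw": 100},
    {"delta_pos": [0,0,-14],"yaw": 0,"jaw": 100},
  ],
)

```text
clock: 16.15
eef_pos: [517.1, 56.2, 171.7]
tcp_rot: [3.141, 0.0, -0.096]
contact_force: [0.9, 0.8, -0.4]
opening: 0.961
grasp_force: 0.0
```

Run:
```python
from h import *
print(tool()[0]); im=seated(); wood("top"); go(467.3,-357.3,170,-88.8)
```

```text
[517.06938667  56.22362289 171.72234555]
seated z 37.5 [583.2  49.5] [42.1 65.5] ang 84.6 slope [0.001 0.002]
seated z 37.4 [515.1  56.2] [42.  42.3] ang 84.9 slope [-0.001  0.003]
top z 19.7 c [ 583.5 -334.9] size [40.5 40.1] ang 28.9
top z 19.6 c [ 467.7 -355.9] size [64.9 42.2] ang 0.9
 delta [-1.35 41.71  0.47] turn -0.117 tooly -95.51 clock 16.25
```

play_rows(
  steps=[
    {"delta_pos": [-1.3,37,0],"yaw": -0.12,"jaw": 100},
    {"delta_pos": [-1.3,37,0],"yaw": -0.12,"jaw": 100},
    {"delta_pos": [-1.3,37,0],"yaw": -0.12,"jaw": 100},
    {"delta_pos": [-1.3,37,0],"yaw": -0.12,"jaw": 100},
    {"delta_pos": [-1.3,37,0],"yaw": -0.12,"jaw": 100},
    {"delta_pos": [-1.3,37,0],"yaw": -0.12,"jaw": 100},
    {"delta_pos": [-1.3,37,0],"yaw": -0.12,"jaw": 100},
    {"delta_pos": [-1.3,37,0],"yaw": -0.12,"jaw": 100},
  ],
)

```text
clock: 17.05
eef_pos: [467.9, -314.6, 169.6]
tcp_rot: [3.141, 0.0, 0.021]
contact_force: [-0.1, 0.4, 0.2]
opening: 1.001
grasp_force: 0.0
```

play_rows(
  steps=[
    {"delta_pos": [0.5,4.7,0],"yaw": 0,"jaw": 100},
    {"delta_pos": [0.5,4.7,0],"yaw": 0,"jaw": 100},
    {"delta_pos": [0.5,4.7,0],"yaw": 0,"jaw": 100},
    {"delta_pos": [0.5,4.7,0],"yaw": 0,"jaw": 100},
    {"delta_pos": [0.5,4.7,0],"yaw": 0,"jaw": 100},
    {"delta_pos": [0.5,4.7,0],"yaw": 0,"jaw": 100},
    {"delta_pos": [0.5,4.7,0],"yaw": 0,"jaw": 100},
    {"delta_pos": [0.5,4.7,0],"yaw": 0,"jaw": 100},
  ],
)

```text
clock: 17.85
eef_pos: [475.2, -357.3, 170.4]
tcp_rot: [3.141, -0.0, 0.024]
contact_force: [-0.6, -0.6, 0.3]
opening: 1.0
grasp_force: 0.0
```

Run:
```python
from h import *
print(tool()[0]); wood(); go(467.3,-357.3,9,-88.9)
```

```text
[ 475.24468096 -357.27367522  170.43862929]
wrist z 19.6 c [ 584.  -336.6] size [42.4 41.9] ang 27.2
wrist z 19.4 c [ 467.4 -357.5] size [65.9 41.9] ang 1.6
 delta [-0.79 -0.03 16.14] turn 0.005 tooly -88.61 clock 17.9
```

play_rows(
  steps=[
    {"delta_pos": [-0.9,0,4],"yaw": 0,"jaw": 100},
    {"delta_pos": [-0.9,0,8],"yaw": 0,"jaw": 100},
    {"delta_pos": [-0.9,0,12],"yaw": 0,"jaw": 100},
    {"delta_pos": [-0.9,0,14.5],"yaw": 0,"jaw": 100},
    {"delta_pos": [-0.9,0,16.1],"yaw": 0,"jaw": 100},
    {"delta_pos": [-0.9,0,16.1],"yaw": 0,"jaw": 100},
    {"delta_pos": [-0.9,0,16.1],"yaw": 0,"jaw": 70},
    {"delta_pos": [-0.9,0,16.1],"yaw": 0,"jaw": 60},
  ],
)

```text
clock: 18.7
eef_pos: [467.1, -358.6, 10.8]
tcp_rot: [3.14, -0.002, 0.024]
contact_force: [0.8, 0.1, -0.3]
opening: 0.688
grasp_force: 0.0
```

play_rows(
  steps=[
    {"delta_pos": [0,0,0],"yaw": 0,"jaw": 30},
    {"delta_pos": [0,0,0],"yaw": 0,"jaw": 30},
    {"delta_pos": [0,0,0],"yaw": 0,"jaw": 30},
    {"delta_pos": [0,0,0],"yaw": 0,"jaw": 30},
    {"delta_pos": [0,0,-2],"yaw": 0,"jaw": 30},
    {"delta_pos": [0,0,-6],"yaw": 0,"jaw": 30},
    {"delta_pos": [0,0,-10],"yaw": 0,"jaw": 30},
    {"delta_pos": [0,0,-13],"yaw": 0,"jaw": 30},
  ],
)

```text
clock: 19.5
eef_pos: [466.7, -358.4, 142.6]
tcp_rot: [3.14, -0.002, 0.024]
contact_force: [1.1, -0.3, 0.1]
opening: 0.472
grasp_force: 51.0
```

Run:
```python
from h import *
print(tool()[0]); held(); go(577.5,-22.5,140,-95.5)
```

```text
[ 466.74646559 -358.39176024  142.56178677]
held top z-tcp 8.5 centre off tool xy [0.3 0.6] size [66.4 42.4] ang 1.5 tooly -88.6 slope [0.    0.001] open 0.47
 delta [ 11.68 -33.47   0.59] turn 0.12 tooly -88.64 clock 19.55
```

play_rows(
  steps=[
    {"delta_pos": [11.7,-33.5,0],"yaw": 0.12,"jaw": 30},
    {"delta_pos": [11.7,-33.5,0],"yaw": 0.12,"jaw": 30},
    {"delta_pos": [11.7,-33.5,0],"yaw": 0.12,"jaw": 30},
    {"delta_pos": [11.7,-33.5,0],"yaw": 0.12,"jaw": 30},
    {"delta_pos": [11.7,-33.5,0],"yaw": 0.12,"jaw": 30},
    {"delta_pos": [11.7,-33.5,0],"yaw": 0.12,"jaw": 30},
    {"delta_pos": [11.7,-33.5,0],"yaw": 0.12,"jaw": 30},
    {"delta_pos": [11.7,-33.5,0],"yaw": 0.12,"jaw": 30},
  ],
)

```text
clock: 20.35
eef_pos: [576.8, -15.4, 140.1]
tcp_rot: [-3.14, -0.002, -0.092]
contact_force: [0.3, -0.2, -0.9]
opening: 0.471
grasp_force: 51.0
```

play_rows(
  steps=[
    {"delta_pos": [0,0,3],"yaw": 0,"jaw": 30},
    {"delta_pos": [0,0,6],"yaw": 0,"jaw": 30},
    {"delta_pos": [0,0,7.5],"yaw": 0,"jaw": 30},
    {"delta_pos": [0,0,7.5],"yaw": 0,"jaw": 30},
    {"delta_pos": [0,0,7.5],"yaw": 0,"jaw": 30},
    {"delta_pos": [0,0,7.5],"yaw": 0,"jaw": 30},
    {"delta_pos": [0,0,7.5],"yaw": 0,"jaw": 30},
    {"delta_pos": [0,0,7.5],"yaw": 0,"jaw": 30},
  ],
)

```text
clock: 21.15
eef_pos: [575.7, -20.3, 65.2]
tcp_rot: [-3.141, -0.002, -0.096]
contact_force: [0.8, -0.7, -0.3]
opening: 0.475
grasp_force: 51.0
```

Run:
```python
from h import *
print(tool()[0]); held(); align("ob_a",2); im=seated(); save("w4",im)
```

```text
[575.66767186 -20.28394728  65.20925099]
held top z-tcp 8.5 centre off tool xy [0.4 0.5] size [42.5 66.4] ang 84.2 tooly -95.5 slope [-0.001  0.003] open 0.47
miss 0 1
miss 0 1
seated z 37.5 [583.1  49. ] [42.7 66. ] ang 84.4 slope [-0.     0.005]
seated z 37.5 [500.8  60.5] [ 6.5 15.1] ang 63.6 slope [ 0.006 -0.018]
```

play_rows(
  steps=[
    {"delta_pos": [0.07,0.15,1],"yaw": 0,"jaw": 30},
    {"delta_pos": [0.07,0.15,1.6],"yaw": 0,"jaw": 30},
    {"delta_pos": [0.07,0.15,2.0],"yaw": 0,"jaw": 30},
    {"delta_pos": [0.07,0.15,2.4],"yaw": 0,"jaw": 30},
    {"delta_pos": [0.07,0.15,2.8],"yaw": 0,"jaw": 30},
    {"delta_pos": [0.07,0.15,3.2],"yaw": 0,"jaw": 30},
    {"delta_pos": [0.07,0.15,3.5],"yaw": 0,"jaw": 30},
    {"delta_pos": [0.07,0.15,3.6],"yaw": 0,"jaw": 30},
  ],
)

```text
clock: 22.15
eef_pos: [575.6, -21.7, 28.9]
tcp_rot: [3.142, 0.0, -0.096]
contact_force: [-6.1, 0.5, 21.0]
opening: 0.475
grasp_force: 53.2
```

Run:
```python
from h import *
p,R,s=tool(); print(p,s["contact_force"],s["wrist_torque"]); held()
```

```text
[575.63662757 -21.71136583  28.9050401 ] [-6.09325699  0.46998676 20.96401366] [-0.02226026  1.04364038  0.04268125]
held top z-tcp 8.5 centre off tool xy [0.3 0.5] size [42.3 66.4] ang 84.3 tooly -95.5 slope [-0.001  0.002] open 0.48
```

play_rows(
  steps=[
    {"delta_pos": [0,0,-0.05],"yaw": 0,"jaw": 30},
    {"delta_pos": [0,0,-0.1],"yaw": 0,"jaw": 65},
    {"delta_pos": [0,0,-0.1],"yaw": 0,"jaw": 65},
    {"delta_pos": [0,0,-0.1],"yaw": 0,"jaw": 65},
    {"delta_pos": [0,0,-2],"yaw": 0,"jaw": 65},
    {"delta_pos": [0,0,-6],"yaw": 0,"jaw": 65},
    {"delta_pos": [0,0,-10],"yaw": 0,"jaw": 100},
    {"delta_pos": [0,0,-14],"yaw": 0,"jaw": 100},
  ],
)

```text
clock: 23.0
eef_pos: [575.3, -21.7, 169.5]
tcp_rot: [3.142, 0.001, -0.096]
contact_force: [0.7, -0.1, 0.6]
opening: 0.956
grasp_force: 0.0
```

Run:
```python
from h import *
print(tool()[0]); im=seated(); save("w5",im); pockets(); wood("top"); go(584,-336.6,165,-62.8)
```

```text
[575.32116325 -21.72518284 169.51865653]
seated z 37.6 [583.1  49.2] [42.4 65.9] ang 84.5 slope [0.    0.004]
seated z 37.5 [576.3 -22. ] [42.1 65.6] ang 84.5 slope [0.001 0.002]
seated z 37.4 [515.   55.8] [41.7 43.1] ang 84.8 slope [-0.005  0.006]
hole [508.8 -16.7] [44.1 42.8] ang 84.6 whole
top z 19.7 c [ 584.7 -335.8] size [40.4 41.5] ang 115.1
 delta [ 3.66 31.27  0.62] turn -0.571 tooly -95.51 clock 23.15
```

play_rows(
  steps=[
    {"delta_pos": [3.7,31.2,0],"yaw": -0.57,"jaw": 100},
    {"delta_pos": [3.7,31.2,0],"yaw": -0.57,"jaw": 100},
    {"delta_pos": [3.7,31.2,0],"yaw": -0.57,"jaw": 100},
    {"delta_pos": [3.7,31.2,0],"yaw": -0.57,"jaw": 100},
    {"delta_pos": [3.7,31.2,0],"yaw": -0.57,"jaw": 100},
    {"delta_pos": [3.7,31.2,0],"yaw": -0.57,"jaw": 100},
    {"delta_pos": [3.7,31.2,0],"yaw": -0.57,"jaw": 100},
    {"delta_pos": [3.7,31.2,0],"yaw": -0.57,"jaw": 100},
  ],
)

```text
clock: 23.95
eef_pos: [581.4, -339.0, 166.3]
tcp_rot: [-3.141, 0.001, 0.47]
contact_force: [0.7, -0.4, 0.1]
opening: 0.998
grasp_force: 0.0
```

Run:
```python
from h import *
print(tool()[0]); wood(); go(584,-336.6,9.5,-62.8); print(tool()[0])
```

```text
[ 581.44197505 -339.02079425  166.32974595]
wrist z 19.4 c [ 584.2 -336.5] size [41.8 42. ] ang 117.2
 delta [ 0.26  0.12 15.69] turn -0.003 tooly -63.0 clock 24.0
[ 581.43715868 -336.90592797  166.35998792]
```

play_rows(
  steps=[
    {"delta_pos": [0.25,0,4],"yaw": 0,"jaw": 100},
    {"delta_pos": [0.25,0,8],"yaw": 0,"jaw": 100},
    {"delta_pos": [0.25,0,12],"yaw": 0,"jaw": 100},
    {"delta_pos": [0.25,0,14.5],"yaw": 0,"jaw": 100},
    {"delta_pos": [0.25,0,15.6],"yaw": 0,"jaw": 100},
    {"delta_pos": [0.25,0,15.6],"yaw": 0,"jaw": 100},
    {"delta_pos": [0.25,0,15.6],"yaw": 0,"jaw": 70},
    {"delta_pos": [0.25,0,15.6],"yaw": 0,"jaw": 60},
  ],
)

```text
clock: 24.8
eef_pos: [585.9, -335.0, 14.1]
tcp_rot: [3.139, -0.001, 0.474]
contact_force: [-0.5, -0.0, 0.3]
opening: 0.69
grasp_force: 0.0
```

play_rows(
  steps=[
    {"delta_pos": [0,0,0],"yaw": 0,"jaw": 30},
    {"delta_pos": [0,0,0],"yaw": 0,"jaw": 30},
    {"delta_pos": [0,0,0],"yaw": 0,"jaw": 30},
    {"delta_pos": [0,0,0],"yaw": 0,"jaw": 30},
    {"delta_pos": [0,0,-2],"yaw": 0,"jaw": 30},
    {"delta_pos": [0,0,-6],"yaw": 0,"jaw": 30},
    {"delta_pos": [0,0,-10],"yaw": 0,"jaw": 30},
    {"delta_pos": [0,0,-13],"yaw": 0,"jaw": 30},
  ],
)

```text
clock: 25.6
eef_pos: [585.5, -335.2, 145.8]
tcp_rot: [3.139, -0.002, 0.474]
contact_force: [0.1, -0.8, -0.6]
opening: 0.464
grasp_force: 50.7
```

Run:
```python
from h import *
print(tool()[0]); held(); go(509,-16.3,140,-95.5)
```

```text
[ 585.45944542 -335.22991253  145.75224325]
held top z-tcp 5.2 centre off tool xy [-2.5  0.3] size [43.2 41.9] ang 27.4 tooly -62.9 slope [-0.001 -0.001] open 0.46
 delta [  7.6  -32.08   0.86] turn 0.57 tooly -62.87 clock 25.65
```

play_rows(
  steps=[
    {"delta_pos": [7.8,-32,0],"yaw": 0.57,"jaw": 30},
    {"delta_pos": [7.8,-32,0],"yaw": 0.57,"jaw": 30},
    {"delta_pos": [7.8,-32,0],"yaw": 0.57,"jaw": 30},
    {"delta_pos": [7.8,-32,0],"yaw": 0.57,"jaw": 30},
    {"delta_pos": [7.8,-32,0],"yaw": 0.57,"jaw": 30},
    {"delta_pos": [7.8,-32,0],"yaw": 0.57,"jaw": 30},
    {"delta_pos": [7.8,-32,0],"yaw": 0.57,"jaw": 30},
    {"delta_pos": [7.8,-32,0],"yaw": 0.57,"jaw": 30},
  ],
)

```text
clock: 26.45
eef_pos: [507.1, -11.4, 142.8]
tcp_rot: [-3.141, -0.0, -0.093]
contact_force: [-0.1, -0.9, -0.3]
opening: 0.468
grasp_force: 50.8
```

play_rows(
  steps=[
    {"delta_pos": [0,0,3],"yaw": 0,"jaw": 30},
    {"delta_pos": [0,0,6],"yaw": 0,"jaw": 30},
    {"delta_pos": [0,0,7.5],"yaw": 0,"jaw": 30},
    {"delta_pos": [0,0,7.5],"yaw": 0,"jaw": 30},
    {"delta_pos": [0,0,7.5],"yaw": 0,"jaw": 30},
    {"delta_pos": [0,0,7.5],"yaw": 0,"jaw": 30},
    {"delta_pos": [0,0,7.5],"yaw": 0,"jaw": 30},
    {"delta_pos": [0,0,7.5],"yaw": 0,"jaw": 30},
  ],
)

```text
clock: 27.25
eef_pos: [508.7, -14.5, 68.1]
tcp_rot: [-3.142, -0.002, -0.096]
contact_force: [0.3, 0.3, 0.1]
opening: 0.464
grasp_force: 50.8
```

Run:
```python
from h import *
print(tool()[0]); held(); im=seated(); go(508.7+2.5,-16.2,32.2,-95.5)
```

```text
[508.70694722 -14.45152938  68.10137667]
held top z-tcp 5.3 centre off tool xy [-2.3  0.7] size [42.2 43.4] ang 84.3 tooly -95.5 slope [-0.001  0.004] open 0.46
seated z 37.6 [582.9  49.2] [42.9 66.2] ang 84.4 slope [0.001 0.005]
seated z 37.5 [576.  -22.2] [42.1 66.1] ang 84.5 slope [0.001 0.002]
seated z 37.5 [515.   55.8] [42.6 42.4] ang 84.7 slope [-0.003  0.007]
 delta [0.29 0.16 3.56] turn -0.0 tooly -95.51 clock 27.35
```

play_rows(
  steps=[
    {"delta_pos": [0.25,0.11,1],"yaw": 0,"jaw": 30},
    {"delta_pos": [0.25,0.11,1.6],"yaw": 0,"jaw": 30},
    {"delta_pos": [0.25,0.11,2.0],"yaw": 0,"jaw": 30},
    {"delta_pos": [0.25,0.11,2.4],"yaw": 0,"jaw": 30},
    {"delta_pos": [0.25,0.11,2.8],"yaw": 0,"jaw": 30},
    {"delta_pos": [0.25,0.11,3.2],"yaw": 0,"jaw": 30},
    {"delta_pos": [0.25,0.11,3.5],"yaw": 0,"jaw": 30},
    {"delta_pos": [0.25,0.11,3.5],"yaw": 0,"jaw": 30},
  ],
)

```text
clock: 28.15
eef_pos: [510.5, -15.7, 32.3]
tcp_rot: [3.142, 0.0, -0.096]
contact_force: [-0.9, 0.8, 0.9]
opening: 0.469
grasp_force: 50.9
```

Run:
```python
from h import *
p,R,s=tool(); print(p,s["contact_force"],s["wrist_torque"]); held()
```

```text
[510.4513105  -15.69149204  32.29514793] [-0.9200135   0.76174001  0.93426832] [-0.03689124  0.14065836 -0.00340678]
held top z-tcp 5.3 centre off tool xy [-1.7  0.5] size [42.3 42.2] ang 84.2 tooly -95.5 slope [-0.005  0.003] open 0.47
```

play_rows(
  steps=[
    {"delta_pos": [0,0,0],"yaw": 0,"jaw": 65},
    {"delta_pos": [0,0,0],"yaw": 0,"jaw": 65},
    {"delta_pos": [0,0,0],"yaw": 0,"jaw": 65},
    {"delta_pos": [0,0,0],"yaw": 0,"jaw": 65},
    {"delta_pos": [0,0,-2],"yaw": 0,"jaw": 65},
    {"delta_pos": [0,0,-6],"yaw": 0,"jaw": 65},
    {"delta_pos": [0,0,-10],"yaw": 0,"jaw": 100},
    {"delta_pos": [0,0,-13],"yaw": 0,"jaw": 0},
  ],
)

```text
clock: 29.0
eef_pos: [511.0, -15.7, 164.5]
tcp_rot: [-3.141, -0.002, -0.096]
contact_force: [0.1, 0.1, -0.1]
opening: 0.672
grasp_force: 0.0
```

Run:
```python
from h import *
print(tool()[0]); im=seated(); save("w6",im)
im,d,K,T=grab("wrist"); W=cloud(d,K,T)
for n in("wrist","top"):
    im,d,K,T=grab(n); W=cloud(d,K,T)
    m=(d>0)&(W[...,2]>45)&(W[...,2]<72)&(W[...,1]<-30)&(W[...,1]>-130)&(abs(W[...,0]-545)<60)
    P=W[m]; print(n,len(P),P.min(0).round(1) if len(P) else 0,P.max(0).round(1)); t=P[P[:,2]>62]; print(cv2.minAreaRect(t[:,:2].astype(np.float32)),np.median(t[:,2]))
    for k in("tray_push","clamp_pad","clamp_hinge"):
        for o in vision.landmark_of(n,k): print(k,o["conf"],np.round(o["uv"]),ray(o["uv"],K,T,{"tray_push":48,"clamp_pad":115,"clamp_hinge":60}[k]).round(1))
```

```text
[510.96539076 -15.70440924 164.54840525]
seated z 37.6 [582.9  49.4] [42.4 65.3] ang 84.5 slope [0.002 0.004]
seated z 37.5 [576.1 -22. ] [42.1 65.2] ang 84.4 slope [0.001 0.001]
seated z 37.5 [515.5  56.1] [42.4 41.5] ang 84.4 slope [-0.002  0.005]
seated z 37.4 [508.8 -15.8] [42.1 41.8] ang 84.7 slope [-0.003  0.001]
wrist 1941 [511.9 -80.1  45. ] [561.8 -65.3  69.7]
((536.8576049804688, -72.77322387695312), (10.629189491271973, 49.41842269897461), 84.43115997314453) 67.1650894213728
tray_push 0.84 [420. 186.] [535.3 -79.4  48. ]
tray_push 0.31 [322. 226.] [515.3 -15.6  48. ]
top 12 [512.7 -73.1  45.7] [517.8 -64.8  69.9]
((515.4138793945312, -69.5486068725586), (7.428552150726318, 4.859615325927734), 85.64568328857422) 67.24921244033601
tray_push 0.65 [343. 252.] [535.  -78.7  48. ]
clamp_pad 0.74 [212. 231.] [564.  227.3 115. ]
clamp_hinge 0.89 [206. 233.] [569.8 251.4  60. ]
```

View pics/w6.png

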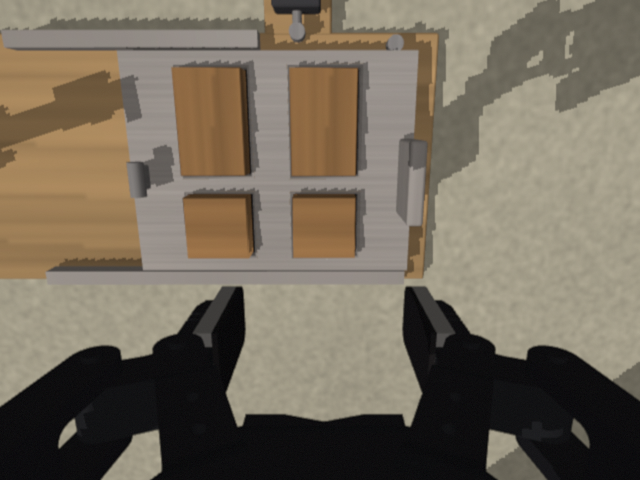

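Run:
```python
from h import *
go(532.6,-117.6,42,-95.5)
```

```text
delta [ 3.27  9.93 11.91] turn -0.0 tooly -95.51 clock 29.5
```

play_rows(
  steps=[
    {"delta_pos": [3.2,5,0],"yaw": 0,"jaw": 0},
    {"delta_pos": [3.2,9.9,0],"yaw": 0,"jaw": 0},
    {"delta_pos": [3.2,9.9,0],"yaw": 0,"jaw": 0},
    {"delta_pos": [3.2,9.9,4],"yaw": 0,"jaw": 0},
    {"delta_pos": [3.2,9.9,8],"yaw": 0,"jaw": 0},
    {"delta_pos": [3.2,9.9,11.9],"yaw": 0,"jaw": 0},
    {"delta_pos": [3.2,9.9,11.9],"yaw": 0,"jaw": 0},
    {"delta_pos": [3.2,9.9,11.9],"yaw": 0,"jaw": 0},
  ],
)

```text
clock: 30.3
eef_pos: [532.2, -116.9, 43.0]
tcp_rot: [-3.141, 0.002, -0.096]
contact_force: [0.3, -0.0, 0.6]
opening: 0.002
grasp_force: 0.0
```

play_rows(
  steps=[
    {"delta_pos": [0,-0.5,0],"yaw": 0,"jaw": 0},
    {"delta_pos": [0,-1.0,0],"yaw": 0,"jaw": 0},
    {"delta_pos": [0,-1.5,0],"yaw": 0,"jaw": 0},
    {"delta_pos": [0,-2.0,0],"yaw": 0,"jaw": 0},
    {"delta_pos": [0,-2.3,0],"yaw": 0,"jaw": 0},
    {"delta_pos": [0,-2.6,0],"yaw": 0,"jaw": 0},
    {"delta_pos": [0,-2.9,0],"yaw": 0,"jaw": 0},
    {"delta_pos": [0,-3.2,0],"yaw": 0,"jaw": 0},
  ],
)

```text
clock: 31.1
eef_pos: [536.0, -85.5, 43.4]
tcp_rot: [3.141, -0.0, -0.096]
contact_force: [-0.6, -1.3, 1.0]
opening: -0.0
grasp_force: 1.1
```

```bash
cat >> h.py <<'E'
def plate(n="wrist"):
    im,d,K,T=grab(n); W=cloud(d,K,T); f=im.astype(int)
    m=(d>0)&(W[...,2]>62)&(W[...,2]<72)&(W[...,1]<20)&(W[...,1]>-130)&(abs(W[...,0]-542)<45)&(f.max(-1)>60)
    P=W[m]; print("plate",len(P),cv2.minAreaRect(P[:,:2].astype(np.float32)) if len(P) else 0); return im
E
python3 - <<'E'
from h import *
print(tool()[0],tool()[2]["contact_force"]); save("w7",plate()); go(532.6,-117.6,42,-95.5)
E
```

```text
[536.02718619 -85.50069611  43.39292003] [-0.59292484 -1.31955215  0.97744267]
plate 3042 ((550.7188110351562, -78.52670288085938), (27.300085067749023, 38.97373962402344), 10.987829208374023)
 delta [-0.03  3.27  0.13] turn -0.0 tooly -95.52 clock 31.15
```

View pics/w7.png

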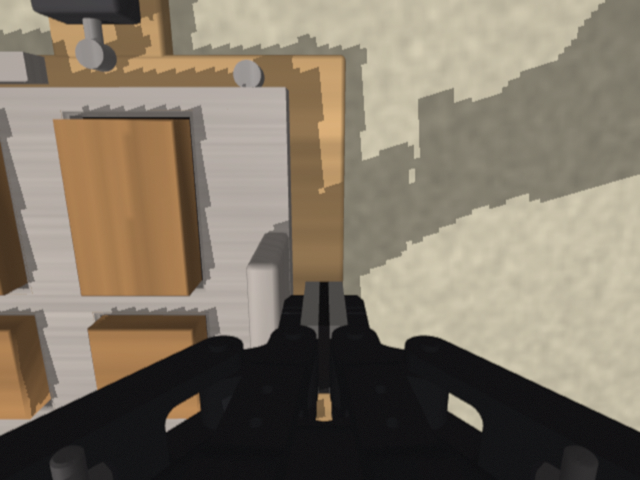

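play_rows(
  steps=[
    {"delta_pos": [0,-0.4,0],"yaw": 0,"jaw": 0},
    {"delta_pos": [0,-0.9,0],"yaw": 0,"jaw": 0},
    {"delta_pos": [0,-1.5,0],"yaw": 0,"jaw": 0},
    {"delta_pos": [0,-2.1,0],"yaw": 0,"jaw": 0},
    {"delta_pos": [0,-2.7,0],"yaw": 0,"jaw": 0},
    {"delta_pos": [0,-3.3,0],"yaw": 0,"jaw": 0},
    {"delta_pos": [0,-3.8,0],"yaw": 0,"jaw": 0},
    {"delta_pos": [0,-4.2,0],"yaw": 0,"jaw": 0},
  ],
)

```text
clock: 31.95
eef_pos: [540.1, -43.1, 43.3]
tcp_rot: [-3.142, -0.0, -0.096]
contact_force: [-0.2, -2.0, 0.9]
opening: -0.0
grasp_force: 1.2
```

play_rows(
  steps=[
    {"delta_pos": [0,-0.4,0],"yaw": 0,"jaw": 0},
    {"delta_pos": [0,-0.8,0],"yaw": 0,"jaw": 0},
    {"delta_pos": [0,-1.2,0],"yaw": 0,"jaw": 0},
    {"delta_pos": [0,-1.5,0],"yaw": 0,"jaw": 0},
    {"delta_pos": [0,-1.8,0],"yaw": 0,"jaw": 0},
    {"delta_pos": [0,-2.1,0],"yaw": 0,"jaw": 0},
    {"delta_pos": [0,-2.3,0],"yaw": 0,"jaw": 0},
    {"delta_pos": [0,-2.5,0],"yaw": 0,"jaw": 0},
  ],
)

```text
clock: 32.75
eef_pos: [541.9, -23.7, 43.4]
tcp_rot: [3.134, 0.0, -0.092]
contact_force: [-3.6, -51.9, 4.8]
opening: 0.002
grasp_force: 25.6
```

```bash
cat >> h.py <<'E'
def travel(n="top"):
    "tray travel from the seated blanks' tops"
    im,d,K,T=grab(n); W=cloud(d,K,T); f=im.astype(float)
    m=(f[...,0]>1.3*f[...,2])&(d>0)&(W[...,2]>32)&(W[...,2]<45)&(abs(W[...,0]-550)<90)&(W[...,1]>-70)&(W[...,1]<190)
    P=W[m]; print(n,"blank tops",len(P),P[:,1].min().round(1),P[:,1].max().round(1),P.mean(0).round(1)); return im
E
python3 - <<'E'
from h import *
print(tool()[0],tool()[2]["contact_force"]); travel(); im=seated()
E
```

```text
[541.90352463 -23.72253394  43.44033581] [ -3.57110583 -51.90521339   4.75946662]
top blank tops 828 24.7 178.9 [562.5 113.8  37.4]
seated z 37.6 [582.1  44.6] [43.4 66.1] ang 84.6 slope [0.002 0.005]
seated z 32.2 [569.9  96.7] [ 2.7 30.7] ang 85.2 slope [-0.146 -0.667]
seated z 36.8 [519.3 104. ] [12.3 43.4] ang 75.1 slope [0.016 0.173]
seated z 37.3 [522.7  50. ] [43.2 27.5] ang 85.2 slope [-0.031  0.003]
seated z 37.5 [497.4  37.3] [ 7.5 16.9] ang 29.7 slope [0.02  0.016]
```

play_rows(
  steps=[
    {"delta_pos": [0,0.3,0],"yaw": 0,"jaw": 0},
    {"delta_pos": [0,0.5,0],"yaw": 0,"jaw": 0},
    {"delta_pos": [0,0.6,0],"yaw": 0,"jaw": 0},
    {"delta_pos": [0,0.6,0],"yaw": 0,"jaw": 0},
    {"delta_pos": [0,0.6,0],"yaw": 0,"jaw": 0},
    {"delta_pos": [0,0.6,0],"yaw": 0,"jaw": 0},
    {"delta_pos": [0,0.6,0],"yaw": 0,"jaw": 0},
    {"delta_pos": [0,0.6,0],"yaw": 0,"jaw": 0},
  ],
)

```text
clock: 33.65
eef_pos: [541.6, -24.6, 43.2]
tcp_rot: [3.142, 0.0, -0.096]
contact_force: [-0.7, -1.9, 0.8]
opening: -0.0
grasp_force: 1.2
```

Run:
```python
from h import *
print(tool()[2]["contact_force"])
im,d,K,T=grab("scene"); c=im[190:350,230:430]; save("s1",cv2.resize(c,None,fx=4,fy=3.7,interpolation=cv2.INTER_CUBIC)[:592])
save("w8",grab("wrist")[0])
```

```text
[-0.68455773 -1.85019353  0.82571019]
```

View pics/s1.png

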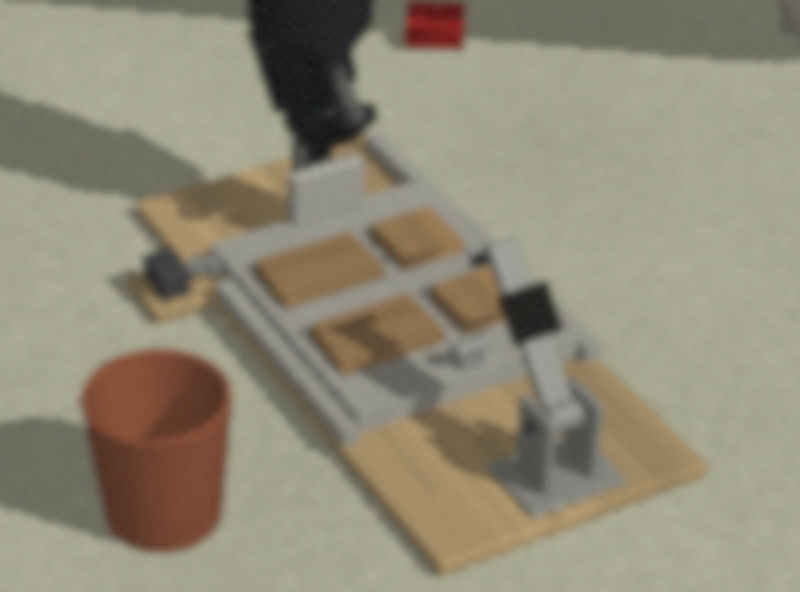

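View pics/w8.png

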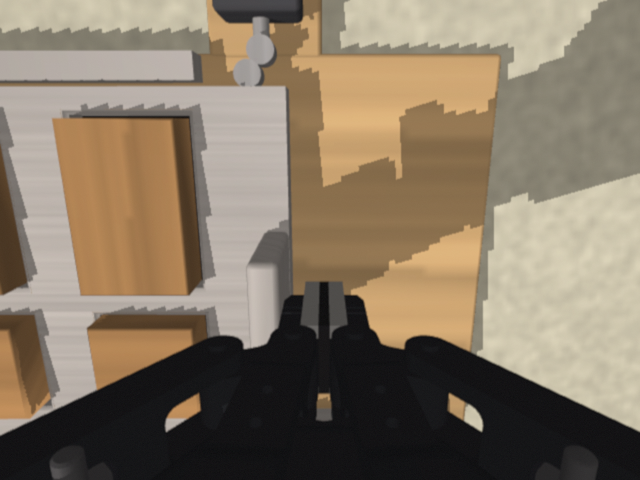

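play_rows(
  steps=[
    {"delta_pos": [0,-0.1,0],"yaw": 0,"jaw": 0},
    {"delta_pos": [0,-0.2,0],"yaw": 0,"jaw": 0},
    {"delta_pos": [0,-0.3,0],"yaw": 0,"jaw": 0},
    {"delta_pos": [0,-0.3,0],"yaw": 0,"jaw": 0},
    {"delta_pos": [0,-0.3,0],"yaw": 0,"jaw": 0},
    {"delta_pos": [0,-0.3,0],"yaw": 0,"jaw": 0},
    {"delta_pos": [0,-0.3,0],"yaw": 0,"jaw": 0},
    {"delta_pos": [0,-0.3,0],"yaw": 0,"jaw": 0},
  ],
)

```text
clock: 34.55
eef_pos: [541.5, -24.2, 43.2]
tcp_rot: [3.138, 0.001, -0.095]
contact_force: [-3.3, -20.4, -0.1]
opening: 0.0
grasp_force: 10.3
```

Run:
```python
from h import *
print(np.mean([tool()[0] for _ in range(2)],0),tool()[2]["contact_force"]); save("w9",grab("wrist")[0]); seated();
```

```text
[541.54856949 -24.20399993  43.18874141] [ -3.27365352 -20.44344109  -0.11929311]
seated z 37.6 [582.4  44.4] [43.5 65.6] ang 84.3 slope [0.001 0.006]
seated z 32.1 [569.6  96.6] [ 2.8 31. ] ang 84.9 slope [-0.123 -0.543]
seated z 37.3 [522.7  49.8] [42.7 27.2] ang 85.1 slope [-0.033  0.002]
seated z 36.8 [520.  104.9] [12.1 42.3] ang 78.5 slope [0.017 0.173]
seated z 37.5 [496.9  37.1] [ 7.9 17.2] ang 28.7 slope [0.028 0.023]
```

play_rows(
  steps=[
    {"delta_pos": [0,1,0],"yaw": 0,"jaw": 0},
    {"delta_pos": [0,3,0],"yaw": 0,"jaw": 0},
    {"delta_pos": [0,3,0],"yaw": 0,"jaw": 0},
    {"delta_pos": [0,3,-5],"yaw": 0,"jaw": 0},
    {"delta_pos": [0,3,-10],"yaw": 0,"jaw": 0},
    {"delta_pos": [0,3,-15],"yaw": 0,"jaw": 0},
    {"delta_pos": [0,3,-18],"yaw": 0,"jaw": 0},
    {"delta_pos": [0,3,-18],"yaw": 0,"jaw": 0},
  ],
)

```text
clock: 35.45
eef_pos: [542.2, -51.1, 228.4]
tcp_rot: [-3.141, -0.009, -0.096]
contact_force: [0.6, -0.7, -0.2]
opening: 0.004
grasp_force: 0.0
```

play_rows(
  steps=[
    {"delta_pos": [0,-5,0],"yaw": 0,"jaw": 0},
    {"delta_pos": [0,-9,0],"yaw": 0,"jaw": 0},
    {"delta_pos": [0,-12,0],"yaw": 0,"jaw": 0},
    {"delta_pos": [0,-12,0],"yaw": 0,"jaw": 0},
    {"delta_pos": [0,-12,0],"yaw": 0,"jaw": 0},
    {"delta_pos": [0,-12,0],"yaw": 0,"jaw": 0},
    {"delta_pos": [0,-12,0],"yaw": 0,"jaw": 0},
    {"delta_pos": [0,-12,0],"yaw": 0,"jaw": 0},
  ],
)

```text
clock: 36.25
eef_pos: [550.7, 67.0, 223.2]
tcp_rot: [3.141, 0.0, -0.097]
contact_force: [-0.1, -0.2, 0.2]
opening: -0.0
grasp_force: 0.0
```

Run:
```python
from h import *
print(tool()[0]); im=seated(); save("w10",im); plate()
im,d,K,T=grab("wrist")
W=cloud(d,K,T)
for k in("clamp_pad","clamp_hinge","tray_push"):
    for o in vision.landmark_of("wrist",k):
        u,v=np.round(o["uv"]).astype(int); print(k,round(o["conf"],2),(u,v),W[v,u].round(1), ray(o["uv"],K,T,60)[:2].round(1))
```

```text
[550.662       66.97557977 223.18786609]
seated z 37.6 [589.4 116. ] [42.2 64.6] ang 84.5 slope [0.001 0.002]
seated z 37.5 [582.4  44.6] [42.  64.7] ang 84.4 slope [ 0.001 -0.   ]
seated z 37.4 [521.9 122.6] [42.  41.7] ang 84.4 slope [-0.003  0.004]
seated z 37.3 [515.   50.7] [41.6 42.6] ang 84.4 slope [-0.001  0.002]
plate 955 ((543.4130249023438, -6.099810600280762), (10.491231918334961, 49.36094284057617), 84.50403594970703)
clamp_pad 0.92 (np.int64(69), np.int64(233)) [564.4 227.1 112.3] [553.9 261.5]
clamp_pad 0.25 (np.int64(428), np.int64(213)) [545.1  -9.3  68.1] [543.4 -10.9]
clamp_hinge 0.75 (np.int64(70), np.int64(215)) [577.4 216.7 122.8] [567.8 257.4]
tray_push 0.77 (np.int64(424), np.int64(212)) [546.2  -6.3  68.5] [544.2  -8.6]
```

View pics/w10.png

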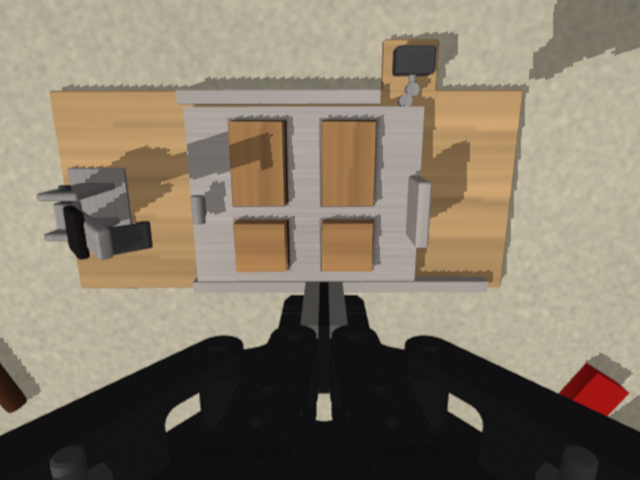

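Run:
```python
from h import *
im,d,K,T=grab("wrist"); W=cloud(d,K,T)
for nm,(u,v) in dict(post=(197,206),roller=(412,89),nose=(405,100),bracketA=(45,194),bracketB=(52,236),bA2=(70,192),tip=(145,236),pad=(75,230),mid=(108,240),trayedge=(190,150),rail_end=(378,97)).items():
    p=W[v-1:v+2,u-1:u+2].reshape(-1,3); print(nm,np.median(p,0).round(1))
ex=np.array([.9954,-.0958]); ey=np.array([.0958,.9954]); b=np.array([508.8,-16.1])
S=np.stack([(W[...,:2]-b)@ex,(W[...,:2]-b)@ey],-1)
m=(d>0)&(W[...,2]>100)&(W[...,1]>150); P=np.c_[S[m],W[m][:,2]]; print("clamp high pts ey/z:"); 
for z in range(50,150,10):
    mm=(d>0)&(W[...,2]>z)&(W[...,2]<z+10)&(W[...,1]>150)&(W[...,0]>480)
    if mm.sum()>5: print(z,"ex",S[mm][:,0].min().round(1),S[mm][:,0].max().round(1),"ey",S[mm][:,1].min().round(1),S[mm][:,1].max().round(1),mm.sum())
m=(d>0)&(W[...,2]>30)&(W[...,2]<75)&(S[...,1]>165)&(S[...,1]<190)&(abs(S[...,0]-35)<40)
print("post",S[m].min(0),S[m].max(0),W[m][:,2].max(),m.sum())
m=(d>0)&(W[...,2]>8)&(W[...,2]<16)&(abs(S[...,0]-35)<60)&(W[...,1]>150); print("base far end ey",S[m][:,1].max())
m=(d>0)&(W[...,2]>8)&(W[...,2]<16)&(abs(S[...,0]-35)<60)&(W[...,1]<-20); print("base near end ey",S[m][:,1].min())
m=(d>0)&(W[...,2]>25)&(W[...,2]<31)&(abs(S[...,0]-35)<50); print("tray ey",np.percentile(S[m][:,1],[.5,99.5]))
```

```text
post [563.1 165.3  47.6]
roller [634.6  -9.5  25.4]
nose [627.   -3.8  25. ]
bracketA [586.1 264.9  71.2]
bracketB [555.1 267.7  71.5]
bA2 [585.4 248.4  68.5]
tip [560.6 174.7 123.7]
pad [568.3 215.1 124.8]
mid [564.1 188.  140.8]
trayedge [605.3 169.6  27.7]
rail_end [631.4  16.8  23.5]
clamp high pts ey/z:
50 ex 20.5 54.8 ey 262.8 291.7 151
60 ex 12.0 54.9 ey 261.8 292.0 569
70 ex 15.4 50.8 ey 258.8 292.7 507
80 ex 41.2 42.0 ey 251.8 258.4 7
90 ex 41.2 42.0 ey 243.9 250.0 10
100 ex 19.5 48.1 ey 233.6 254.9 133
110 ex 18.5 48.0 ey 192.3 249.2 281
120 ex 17.8 48.0 ey 192.1 240.8 1461
130 ex 24.3 42.1 ey 200.0 224.6 716
140 ex 24.1 41.8 ey 206.6 216.0 397
post [  8.60002834 178.05222028] [ 70.58491637 189.89812473] 49.43336855247111 378
base far end ey 310.0225532295987
base near end ey -74.97164729813896
tray ey [  9.51974047 263.77786273]
```

Run:
```python
from h import *
go(566,233.5,200,-5.5)
```

```text
delta [ -0.07 -16.65   2.33] turn -1.571 tooly -95.52 clock 36.6
```

play_rows(
  steps=[
    {"delta_pos": [0,-5,0],"yaw": -0.14,"jaw": 0},
    {"delta_pos": [0,-9,0],"yaw": -0.28,"jaw": 0},
    {"delta_pos": [0,-13,0],"yaw": -0.42,"jaw": 0},
    {"delta_pos": [0,-16.6,0],"yaw": -0.56,"jaw": 0},
    {"delta_pos": [0,-16.6,0],"yaw": -0.7,"jaw": 0},
    {"delta_pos": [0,-16.6,0],"yaw": -0.84,"jaw": 0},
    {"delta_pos": [0,-16.6,0],"yaw": -0.98,"jaw": 0},
    {"delta_pos": [0,-16.6,0],"yaw": -1.1,"jaw": 0},
  ],
)

```text
clock: 37.4
eef_pos: [566.6, 233.3, 223.2]
tcp_rot: [-3.142, 0.0, 1.01]
contact_force: [0.3, -0.1, 0.2]
opening: -0.001
grasp_force: 0.0
```

play_rows(
  steps=[
    {"delta_pos": [0,0,0],"yaw": -0.14,"jaw": 0},
    {"delta_pos": [0,0,0],"yaw": -0.28,"jaw": 0},
    {"delta_pos": [0,0,0],"yaw": -0.42,"jaw": 0},
    {"delta_pos": [0,0,0],"yaw": -0.47,"jaw": 0},
    {"delta_pos": [0,0,0],"yaw": -0.47,"jaw": 0},
    {"delta_pos": [0,0,0],"yaw": -0.47,"jaw": 0},
    {"delta_pos": [0,0,0],"yaw": -0.47,"jaw": 0},
    {"delta_pos": [0,0,0],"yaw": -0.47,"jaw": 0},
  ],
)

```text
clock: 38.2
eef_pos: [566.7, 233.1, 223.3]
tcp_rot: [3.142, 0.0, 1.473]
contact_force: [0.0, -0.7, -0.3]
opening: -0.0
grasp_force: 0.0
```

Run:
```python
from h import *
print(tool()[0]); go(566,233.5,135,-5.5)
for n in("wrist",):
    im,d,K,T=grab(n); save("w11",im); W=cloud(d,K,T)
    for k in("clamp_pad","clamp_hinge"):
        for o in vision.landmark_of(n,k):
            u,v=np.round(o["uv"]).astype(int); print(k,round(o["conf"],2),(u,v),W[v,u].round(1),ray(o["uv"],K,T,60)[:2].round(1))
```

```text
[566.66693572 233.05103659 223.28863856]
 delta [ 0.04 -0.07  8.83] turn -0.002 tooly -5.6 clock 38.2
clamp_pad 0.73 (np.int64(326), np.int64(243)) [567.4 224.8 113.6] [566.3 209.6]
clamp_hinge 0.64 (np.int64(323), np.int64(179)) [568.9 259.6  70. ] [569.  258.6]
```

View pics/w11.png

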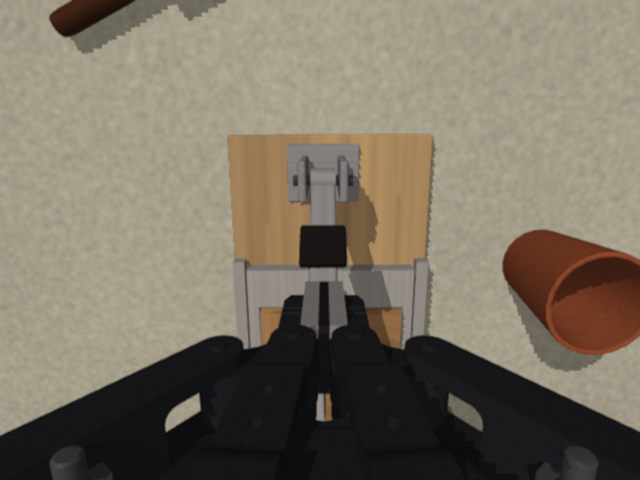

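play_rows(
  steps=[
    {"delta_pos": [0,0,3],"yaw": 0,"jaw": 0},
    {"delta_pos": [0,0,6],"yaw": 0,"jaw": 0},
    {"delta_pos": [0,0,8.5],"yaw": 0,"jaw": 0},
    {"delta_pos": [0,0,9.8],"yaw": 0,"jaw": 0},
    {"delta_pos": [0,0,9.8],"yaw": 0,"jaw": 0},
    {"delta_pos": [0,0,9.8],"yaw": 0,"jaw": 0},
    {"delta_pos": [0,0,9.8],"yaw": 0,"jaw": 0},
    {"delta_pos": [0,0,9.8],"yaw": 0,"jaw": 0},
  ],
)

```text
clock: 39.15
eef_pos: [567.4, 233.4, 126.6]
tcp_rot: [3.14, -0.001, 1.474]
contact_force: [0.4, 0.1, -0.1]
opening: -0.003
grasp_force: 0.0
```

play_rows(
  steps=[
    {"delta_pos": [0,0,0.8],"yaw": 0,"jaw": 0},
    {"delta_pos": [-0.7,0,1.5],"yaw": 0,"jaw": 0},
    {"delta_pos": [-1.4,0,2.2],"yaw": 0,"jaw": 0},
    {"delta_pos": [-2.0,0,2.8],"yaw": 0,"jaw": 0},
    {"delta_pos": [-2.5,0,3.5],"yaw": 0,"jaw": 0},
    {"delta_pos": [-2.8,0,4.2],"yaw": 0,"jaw": 0},
    {"delta_pos": [-3.0,0,4.8],"yaw": 0,"jaw": 0},
    {"delta_pos": [-3.1,0,5.2],"yaw": 0,"jaw": 0},
  ],
)

```text
clock: 39.95
eef_pos: [563.6, 201.8, 73.1]
tcp_rot: [-3.141, 0.0, 1.474]
contact_force: [-1.8, -0.5, 8.6]
opening: -0.002
grasp_force: 4.1
```

play_rows(
  steps=[
    {"delta_pos": [0,0,0.2],"yaw": 0,"jaw": 0},
    {"delta_pos": [0,0,0.3],"yaw": 0,"jaw": 0},
    {"delta_pos": [0,0,0.4],"yaw": 0,"jaw": 0},
    {"delta_pos": [0,0,0.4],"yaw": 0,"jaw": 0},
    {"delta_pos": [0,0,0.4],"yaw": 0,"jaw": 0},
    {"delta_pos": [0,0,0.4],"yaw": 0,"jaw": 0},
    {"delta_pos": [0,0,0.4],"yaw": 0,"jaw": 0},
    {"delta_pos": [0,0,0.4],"yaw": 0,"jaw": 0},
  ],
)

```text
clock: 40.75
eef_pos: [563.6, 202.2, 69.3]
tcp_rot: [-3.142, 0.0, 1.474]
contact_force: [-0.6, -1.2, 2.0]
opening: -0.001
grasp_force: 1.1
```

play_rows(
  steps=[
    {"delta_pos": [0,0,0.1],"yaw": 0,"jaw": 0},
    {"delta_pos": [0,0,0.2],"yaw": 0,"jaw": 0},
    {"delta_pos": [0,0,0.2],"yaw": 0,"jaw": 0},
    {"delta_pos": [0,0,0.2],"yaw": 0,"jaw": 0},
    {"delta_pos": [0,0,0.2],"yaw": 0,"jaw": 0},
    {"delta_pos": [0,0,0.2],"yaw": 0,"jaw": 0},
    {"delta_pos": [0,0,0.2],"yaw": 0,"jaw": 0},
    {"delta_pos": [0,0,0.2],"yaw": 0,"jaw": 0},
  ],
)

```text
clock: 41.55
eef_pos: [563.8, 202.2, 68.6]
tcp_rot: [3.141, -0.0, 1.474]
contact_force: [-6.0, -3.6, 16.2]
opening: 0.004
grasp_force: 8.1
```

play_rows(
  steps=[
    {"delta_pos": [0,0,-0.5],"yaw": 0,"jaw": 0},
    {"delta_pos": [0,0,-2],"yaw": 0,"jaw": 0},
    {"delta_pos": [0,0,-5],"yaw": 0,"jaw": 0},
    {"delta_pos": [0,0,-9],"yaw": 0,"jaw": 0},
    {"delta_pos": [0,0,-13],"yaw": 0,"jaw": 0},
    {"delta_pos": [0,0,-16],"yaw": 0,"jaw": 0},
    {"delta_pos": [0,0,-16],"yaw": 0,"jaw": 0},
    {"delta_pos": [0,0,-16],"yaw": 0,"jaw": 0},
  ],
)

```text
clock: 42.35
eef_pos: [564.0, 202.5, 228.4]
tcp_rot: [3.14, -0.001, 1.474]
contact_force: [0.5, -0.3, -0.8]
opening: 0.002
grasp_force: 0.0
```

play_rows(
  steps=[
    {"delta_pos": [-5,0,0],"yaw": 0,"jaw": 0},
    {"delta_pos": [-10,0,0],"yaw": 0,"jaw": 0},
    {"delta_pos": [-14,0,0],"yaw": 0,"jaw": 0},
    {"delta_pos": [-17,0,0],"yaw": 0,"jaw": 0},
    {"delta_pos": [-17,0,0],"yaw": 0,"jaw": 0},
    {"delta_pos": [-17,0,0],"yaw": 0,"jaw": 0},
    {"delta_pos": [-17,0,0],"yaw": 0,"jaw": 0},
    {"delta_pos": [-17,0,0],"yaw": 0,"jaw": 0},
  ],
)

```text
clock: 43.15
eef_pos: [547.1, 34.1, 226.8]
tcp_rot: [-3.141, -0.0, 1.475]
contact_force: [-0.2, -0.2, 0.4]
opening: -0.003
grasp_force: 0.0
```

Run:
```python
from h import *
p,R,s=tool(); print(p,s["contact_force"]); im=seated(); save("w12",im)
im,d,K,T=grab("wrist"); W=cloud(d,K,T)
m=(d>0)&(abs(W[...,0]-567)<12)&(W[...,1]>150)&(W[...,1]<270)&(W[...,2]>30)&(W[...,2]<170); P=W[m]
for y in range(150,270,10):
    q=P[(P[:,1]>=y)&(P[:,1]<y+10)]; 
    if len(q)>5: print(y,np.percentile(q[:,2],90).round(1),end="; ")
im,d,K,T=grab("top"); W=cloud(d,K,T); f=im.astype(float)
m=(f[...,0]>1.3*f[...,2])&(d>0)&(W[...,2]>32)&(W[...,2]<45)&(abs(W[...,0]-550)<90)&(W[...,1]>-70)&(W[...,1]<190)
k,l,st,c=cv2.connectedComponentsWithStats(m.astype(np.uint8))
for i in range(1,k):
    if st[i,4]>50: print("top",[np.round(x,1) for x in cv2.minAreaRect(W[l==i][:,:2].astype(np.float32))],np.median(W[l==i][:,2]))
```

```text
[547.12043912  34.08564509 226.83873245] [-0.18101842 -0.22174957  0.44974232]
seated z 37.5 [521.6 122.8] [41.4 42.2] ang 84.5 slope [-0.001  0.001]
seated z 37.6 [589.8 115.9] [42.  65.8] ang 84.5 slope [0.002 0.004]
seated z 37.4 [515.   51.1] [41.5 42.1] ang 84.4 slope [0.002 0.001]
seated z 37.5 [582.9  44.6] [41.7 65.5] ang 84.5 slope [ 0.001 -0.002]
150 65.0; 160 65.2; 170 65.3; top [array([589.4, 105.6]), array([66.3, 25.1]), np.float64(2.4)] 37.5784833322557
top [array([525.4, 109.2]), array([32.6, 17.1]), np.float64(1.5)] 37.28439796764451
top [array([524.8,  50.5]), array([41.5, 24.8]), np.float64(87.9)] 37.42402738453825
```

View pics/w12.png

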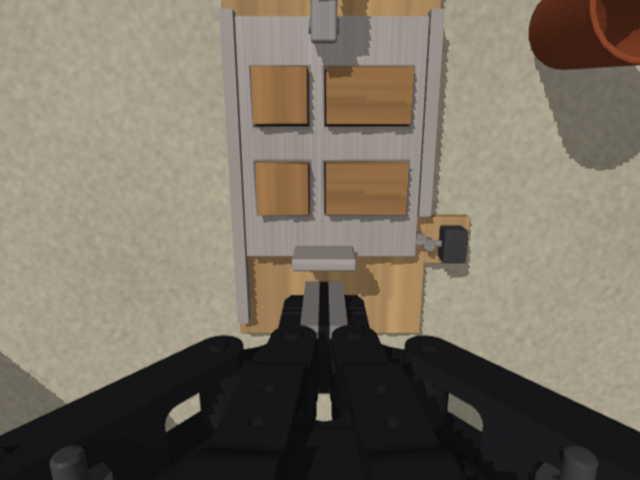

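```bash
python3 -c "
from rig import r; print(r.sign_off())"
```

```text
the job is handed in; nothing more can be done
None
```

I handed the job in at about 43 s; no verdict came back, but the last camera check showed all four blanks flat in their pockets, the tray against its stop, the clamp level over the post, and the arm clear.

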